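# Clear a bridge and slide a mirror cell onto it

## Robot

A 6-joint arm with a two-finger parallel gripper is mounted at the origin on the work surface. World frame = base frame: x ahead of the robot, y to its left, z up, the work surface at z = 0. Lengths are in m, angles in rad, forces in N, time in s.
With the tool pointing down it reaches from about 0.4 to 0.825 m from the base axis. Payload 7 kg.
Tool frame: the origin (TCP) lies on the centre line of the jaws, within the pads' length; the fingertips stand 8 mm ahead of it and the grasp point (between the pads) lies 11 mm behind it; z points along the fingers, y is the direction in which the jaws open and shut (so a half turn about z gives the same grasp; the last joint's range is limited). The gripper opens to 88 mm and grips with 3 to 60 N. Pads are 19 mm wide; open, the fingers measure 130 mm over their backs; the gripper's body (78 mm by 193 mm) begins 47 mm behind the grasp point.
Start: joints at [1.537, 0.359, 0.012, 0, -1.224, -0.288], TCP at [0.213, 0.64, 0.235] pointing down, gripper open.
Joint ranges: [-3.07, 3.07], [-1.43, 2.12], [-1.02, 1.25], [-3.03, 1.67], [-3.05, -0], [-3.03, 3.03]. Speed limits (rad/s): [2.39, 2.39, 3.01, 3.14, 3.14, 3.14].

## Interface

Orientations are given as a rotation vector (axis times angle).
In Python, from station import r gives the robot as it stands.
- The arm moves only by the tool send_rows, never from a script. Its argument "motion" is a list of rows, each an object of numbers: "jaw": the finger opening in m, from 0 to 0.0876; "dx", "dy", "dz": the shift along the tool's x, y, z in m; "ax", "ay", "az": the turn, a rotation vector about the tool's x, y, z in degrees. A call has 1 to 10 rows; each row is the pose to reach, as a shift and turn from the pose measured when the call began, along the tool's axes at that moment; what a row does not reach only later rows make up. A row lasts 1/8 s, in which the tool goes at most 62.5 mm and 10.7 degrees, less where a joint would pass 70% of its speed; a pose out of reach is approached as far as the arm can. A call with a gripper value outside its range is refused whole. The fingers move at their own pace and stop on an object; "grip_force" is the grip in N (left out, the last holds). Time passes only in rows, so rows that repeat a pose let the fingers close. It gives the time, the measured TCP pose, the force and the opening at its end, in the units of the state.
- r.get_state(): the state, without advancing time (a new reading comes with each control period).
- r.read_camera(name): name is "scene" or "top" or "wrist"; returns a dict with "color" (420x560x3 uint8, red, green, blue), "fx", "fy", "cx", "cy" (pixels), "R" (3x3) and "t" (3): a world point X has camera coordinates R X + t; the wrist camera has in their place "tool_from_camera" (4x4, takes a point from camera to tool coordinates, whose origin is the TCP and whose axes are the flange's). Camera axes: x right, y down, z forward; pixel columns grow to the right and rows downward; lengths in m; the calibration is good to about 2 mm. A picture is of the moment at which its call begins: read the wrist's pose just before it. There is no depth.
- r.job_done(): hands the job in, once; it reports no verdict.
The state is a dict: "clock": time; "joint_pos": joint angles; "qvel": joint speeds; "joint_torque": joint torques, N m; "position": TCP position; "tcp_rot": TCP orientation; "wrist_force": force on the tool from outside, world axes, zero at the start; "wrist_torque": the same for the moment, N m; "grip_width": finger opening in m.
Only numpy, scipy, OpenCV 4.12 (cv2) and the standard library are available. Lean on these libraries where they do the work, as an engineer would, in place of code of your own. Each camera call takes 0.05 s, during which the arm holds its last target.

## Task

First push the loose yellow cap off the narrow bridge of the alignment jig so that it drops into the orange tray below. Then slide the mirror in its square cell from the dock out onto the bridge, centred and square to it, pressing the red sprung stop in about half-way without bottoming it out, and leave it balanced there, still resting against the stop. Slide both parts, never lift them, and leave everything else alone.

Things in the scene. Friction and masses are not known exactly. Their poses are not given: they have to be found in the camera images.
- jig: Fixed alignment jig, top 90 mm above the table. Origin on the table below the middle of the seam between dock and bridge; y axis = pushing direction, dock to bridge. Dock: white plate, x -105 to 105, y -190 to 0 mm. Bridge: aluminium bar only 40 mm wide (x -20 to 20), y 0 to 250 mm, flush with the dock, open on both sides, no guides.
- seam (a point): Point on the top face of the jig, at the middle of the seam (90 mm above the jig's origin, same axes). A blue stop block, 56 x 30 x 34 mm, with a red plunger facing the dock is clamped on the bridge. Its place is not reported: the plunger's free face is somewhere from y = 133 to 173 mm beyond the seam, to be found by feel or seen.
- plunger (a joint): How far the red plunger of the stop is pushed in, m: 0 free, 0.014 bottomed out. Its face is 50 mm wide, 4 to 18 mm above the bridge. Spring 1.2 N per mm from 0 N, damped (120 N s/m). When let go slowly it pushes the cell back until friction holds it, about 1 to 2 mm in.
- mirror: Square dark mirror cell with a round mirror flush in its top, 112 x 112 x 16 mm, about 0.35 kg (0.25 to 0.46); origin at the centre of its underside, z up, x and y along its sides. It starts on the dock, off-centre and up to 17 degrees askew. Too wide to grasp; it tips off the bridge if its centre is more than 20 mm off the bridge's centre line. Sliding friction about 1 to 3 N.
- cap: Loose yellow plastic cap, disc 36 mm in diameter, 12 mm thick, 20 g; origin at the centre of its underside. It starts lying on the bridge.
- scrap_tray: Fixed orange open tray, outside 110 (x) x 170 (y) x 45 mm, walls 4 mm, on the table beside and partly below the bridge, on either side of it (its centre is 75 mm from the bridge's centre line). Origin at the centre of its underside, axes parallel to the jig's.
- lens_tray: Fixed blue tray of the same size on the opposite side of the bridge, holding good parts. Not for the cap.
- driver: Screwdriver, 160 mm long, lying on the table just beyond the dock's free end, across the pushing direction. Bystander; origin at its underside.
- cleaner: White bottle, 52 mm diameter, 120 mm tall, bystander; origin at the centre of its underside.
- lens_post: Lens on a round-footed dark post, 110 mm tall, bystander; origin at the centre of its underside.
- meter: Grey hand-held meter, 150 x 80 x 38 mm, bystander; origin at the centre of its underside.
- mug: Blue mug, 76 mm diameter, 90 mm tall, bystander; origin at the centre of its underside.
- lens_ring: Brass ring, 40 mm diameter, 12 mm tall, lying in the blue tray; origin at the centre of its underside.
- filter: Amber filter disc, 40 mm diameter, 8 mm tall, lying in the blue tray; origin at the centre of its underside.
Things that resemble listed ones, but are neither listed nor needed, are in the scene too. Of the things shaped like the cap, the yellow one is meant.

How it is judged:
On the way, in this order (a step that is already met when the one before it is completed fails the run):
1. the yellow cap has dropped into the orange tray (x of cap in the frame of scrap_tray between -0.052 and 0.052 m and y of cap in the frame of scrap_tray between -0.082 and 0.082 m and height (world z) of cap below 0.035 m), for 0.1 s.
2. the mirror cell, on the bridge, presses the red plunger at least 4 mm in (x of mirror in the frame of jig between -0.01 and 0.01 m and y of mirror in the frame of jig above 0.05 m and z of mirror in the frame of jig between 0.087 and 0.094 m and angle between mirror's own z axis and vertical below 0.05 rad and (angle between the y axis of mirror and the y axis of jig, either way round below 0.09 rad or angle between the x axis of mirror and the y axis of jig, either way round below 0.09 rad) and value of joint plunger above 0.004 m), for 0.1 s.
At the end, for the whole second after the job is handed in: The cap lies in the orange tray; the mirror cell lies flat on the bridge (tilt under 3 degrees), its centre within 10 mm of the bridge's centre line and more than 50 mm past the seam, square to it within 5 degrees, still holding the plunger at least 0.3 mm in, at rest and released (all of step 1 and x of mirror in the frame of jig between -0.01 and 0.01 m and y of mirror in the frame of jig above 0.05 m and z of mirror in the frame of jig between 0.087 and 0.094 m and angle between mirror's own z axis and vertical below 0.05 rad and (angle between the y axis of mirror and the y axis of jig, either way round below 0.09 rad or angle between the x axis of mirror and the y axis of jig, either way round below 0.09 rad) and value of joint plunger between 0.0003 and 0.0125 m and linear speed of mirror below 0.01 m/s and linear speed of cap below 0.02 m/s); the robot touches nothing.
It fails at once if the plunger is driven to its end (more than 12.5 mm) (value of joint plunger above 0.0125 m).
It fails at once if the mirror cell is lifted 25 mm or more, or falls (height (world z) of mirror above 0.115 m or height (world z) of mirror below 0.07 m).
It fails at once if the cap is lifted 25 mm or more (height (world z) of cap above 0.115 m).
It fails at once if a bystander is moved more than 25 mm (distance of any of driver, cleaner, lens_post, meter, mug, lens_ring, filter from where it was at the start of the episode above 0.025 m).
It also fails if it takes over 72 s, if anything falls off the work surface, if the arm or the gripper's body presses on something with over 40 N, if the wrist force passes 120 N, or if a joint passes its speed limit or range.

## Working session

There is one attempt and no reset: what is moved stays moved. The work goes in short steps, Python scripts to look and compute and a tool call to move; the robot and the scene stay as the last step left them, time stands still between calls to the robot, and variables do not carry over. Pictures are saved under pics/ and viewed, and the job is handed in when it is done.

Besides the shell and the picture viewer there is one more tool, called after "Emit:" as name(argument=value, ...) on one line, values as JSON. send_rows: Moves the arm, as the interface text tells. Its arguments: {"type":"object","properties":{"motion":{"type":"array","items":{"type":"object","properties":{"jaw":{"type":"number"},"dx":{"type":"number"},"dy":{"type":"number"},"dz":{"type":"number"},"ax":{"type":"number"},"ay":{"type":"number"},"az":{"type":"number"}}}},"grip_force":{"type":"number"}},"required":["motion"]}

```bash
mkdir -p pics; ls; python3 - <<'E'
from station import r
import cv2
print(r.get_state())
for n in ("scene","top","wrist"):
    c=r.read_camera(n); cv2.imwrite(f"pics/a_{n}.png",c["color"][:,:,::-1]); print(n,{k:v for k,v in c.items() if k!="color"})
E
```

```text
pics
{'clock': 0.0, 'joint_pos': array([ 1.53708131e+00,  3.59391509e-01,  1.10664478e-02, -3.48527044e-04,
       -1.22411530e+00, -2.88094940e-01]), 'qvel': array([ 0.00020971, -0.00083875, -0.00057906, -0.00086558, -0.00109475,
       -0.00054529]), 'joint_torque': array([-9.23747939e-04, -5.82714558e+01,  2.93051273e+01,  6.99724853e+00,
        6.86983185e-03, -1.68769852e-04]), 'position': array([0.21336958, 0.63988446, 0.23362329]), 'tcp_rot': array([ 3.09933118e+00, -5.03235474e-01, -1.82910157e-04]), 'wrist_force': array([-0.57477051, -0.5210974 ,  0.2337746 ]), 'wrist_torque': array([0.00845591, 0.0713166 , 0.0075414 ]), 'grip_width': 0.08769369439493943}
scene {'fx': 391.1931708035286, 'fy': 391.1931708035286, 'cx': 287.9381389731177, 'cy': 210.04760434620334, 'R': array([[ 0.79282678,  0.60935674,  0.01049063],
       [ 0.38373784, -0.48575609, -0.78535743],
       [-0.47346696,  0.62667805, -0.61895368]]), 't': array([-0.43929458, -0.1455726 ,  1.39380485])}
top {'fx': 435.3312787280546, 'fy': 435.3312787280546, 'cx': 274.89596494764027, 'cy': 213.7356602165142, 'R': array([[ 0.02672916, -0.99963389, -0.00420083],
       [-0.98201276, -0.02547178, -0.18708853],
       [ 0.18691303,  0.00912599, -0.98233407]]), 't': array([0.00722914, 0.56975853, 1.0878399 ])}
wrist {'fx': 335.7227652863742, 'fy': 335.7227652863742, 'cx': 275.93634427675687, 'cy': 210.28239791675998, 'tool_from_camera': array([[ 1.59109475e-03, -9.62083172e-01, -2.72751607e-01,
         7.24522607e-02],
       [ 9.99998415e-01,  1.74874398e-03, -3.34901508e-04,
         2.87617229e-04],
       [ 7.99175836e-04, -2.72750642e-01,  9.62084429e-01,
        -1.50786604e-01],
       [ 0.00000000e+00,  0.00000000e+00,  0.00000000e+00,
         1.00000000e+00]])}
```

View pics/a_scene.png

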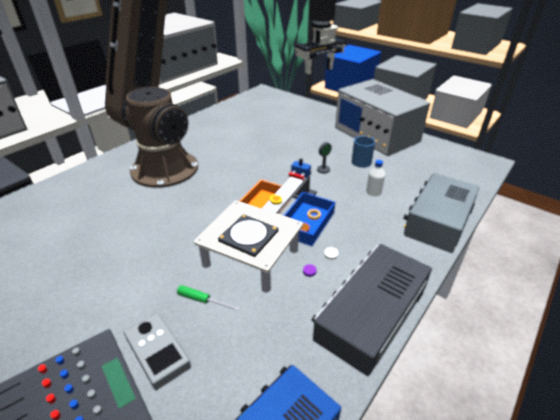

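View pics/a_top.png

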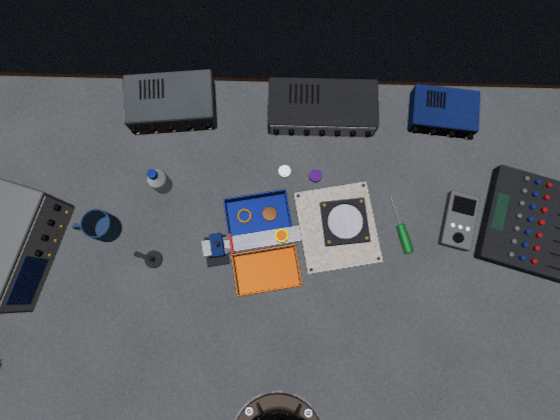

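View pics/a_wrist.png

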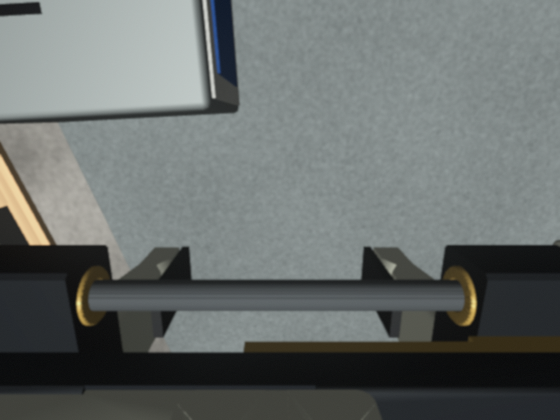

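The top view shows the dock at about (340,227), with the mirror on it at (345,222). The cap is at (282,235), the red plunger face at (231,243), and the orange tray at (266,271), on the robot side of the bridge.

```bash
cat > h.py <<'E'
import numpy as np, cv2
from scipy.spatial.transform import Rotation as Ro
def ray(c,uv,z,R=None,t=None):
    R=c["R"] if R is None else R; t=c["t"] if t is None else t
    uv=np.atleast_2d(np.asarray(uv,float))
    d=np.c_[(uv[:,0]-c["cx"])/c["fx"],(uv[:,1]-c["cy"])/c["fy"],np.ones(len(uv))]@R
    C=-R.T@t
    return C+d*((z-C[2])/d[:,2])[:,None]
def wristRt(c,s):
    T=np.eye(4);T[:3,:3]=Ro.from_rotvec(s["tcp_rot"]).as_matrix();T[:3,3]=s["position"]
    W=T@c["tool_from_camera"]; R=W[:3,:3].T
    return R,-R@W[:3,3]
def comps(m,amin=8):
    n,l,st,ce=cv2.connectedComponentsWithStats(m.astype(np.uint8))
    return [(l==i) for i in range(1,n) if st[i,4]>=amin]
def cont(m):
    cs,_=cv2.findContours(m.astype(np.uint8),cv2.RETR_EXTERNAL,cv2.CHAIN_APPROX_NONE)
    return max(cs,key=cv2.contourArea).reshape(-1,2)
def rect(p): # min area rect in world xy
    (c,s,a)=cv2.minAreaRect((p[:,:2]*1000).astype(np.float32)); return np.array(c),s,a
E
python3 - <<'E'
from station import r
from h import *
c=r.read_camera("top"); im=c["color"].astype(int); hsv=cv2.cvtColor(c["color"],cv2.COLOR_RGB2HSV).astype(int)
H,S,V=hsv[...,0],hsv[...,1],hsv[...,2]
for (u,v) in [(282,235),(231,243),(266,271),(330,208),(305,200),(260,240),(216,245)]: print((u,v),hsv[v,u])
roi=np.zeros(H.shape,bool); roi[175:300,195:390]=1
def rep(name,m,z):
    for q in comps(m&roi,6):
        p=ray(c,cont(q),z); pc=ray(c,np.argwhere(q)[:,::-1],z).mean(0)
        print(name,q.sum(),np.argwhere(q)[:,::-1].mean(0).round(1),"mean",(pc*1000).round(1),"rect",rect(p))
rep("cap",(H>20)&(H<35)&(S>120)&(V>150),.102)
rep("orange",(H>5)&(H<18)&(S>150)&(V>120),.045)
rep("red",((H<5)|(H>172))&(S>130)&(V>100),.105)
rep("dock",(S<40)&(V>165),.09)
rep("dark",(V<75)&(S<100),.106)
o=c["color"][160:310,190:400][:,:,::-1]
cv2.imwrite("pics/b.png",cv2.resize(o,None,fx=3.8,fy=3.8,interpolation=cv2.INTER_CUBIC))
E
```

```text
(282, 235) [ 14 162 211]
(231, 243) [  1 171 201]
(266, 271) [ 15 156 211]
(330, 208) [100  24  64]
(305, 200) [ 17  10 185]
(260, 240) [116   9 188]
(216, 245) [115  46  61]
cap 58 [281.  235.9] mean [504.6   5.1 102. ] rect (array([506.82736206,   5.15693951]), (30.09410858154297, 29.873092651367188), 1.50116765499115)
orange 73 [281.1 234.8] mean [515.4   4.5  45. ] rect (array([516.13983154,   4.84019756]), (23.781641006469727, 20.973957061767578), 1.4798568487167358)
orange 2612 [266.5 270.5] mean [421.6  39.9  45. ] rect (array([423.73580933,  41.03364563]), (108.18765258789062, 166.9343719482422), 10.781926155090332)
orange 12 [263.  249.5] mean [475.5  50.7  45. ] rect (array([475.52236938,  50.72695923]), (2.5604140758514404, 26.019269943237305), 12.849996566772461)
red 36 [230.7 243.1] mean [483.  128.9 105. ] rect (array([483.13702393, 129.01081848]), (45.902992248535156, 4.484063148498535), 11.275654792785645)
dock 13 [284.3 175.4] mean [6.638e+02 3.000e-01 9.000e+01] rect (array([ 6.63535217e+02, -2.01829910e-01]), (2.6718292236328125, 18.067232131958008), 1.463443040847
[... 830 characters left out ...]
(array([ 543.90600586, -152.06190491]), (109.29598236083984, 109.01873779296875), 7.699638843536377)
dark 8 [223.5 235.5] mean [501.3 147.6 106. ] rect (array([501.25204468, 147.59591675]), (2.4987778663635254, 7.494456768035889), 1.4984451532363892)
dark 8 [206.5 238.5] mean [492.7 189.3 106. ] rect (array([492.6706543 , 189.31556702]), (2.492720127105713, 7.5052618980407715), 1.5001604557037354)
dark 16 [216.6 243.2] mean [481.5 163.8 106. ] rect (array([482.10934448, 163.97712708]), (10.05756950378418, 7.415566444396973), 2.933065891265869)
dark 203 [217.9 260.3] mean [439.6 158.3 106. ] rect (array([440.93481445, 158.2354126 ]), (25.42406463623047, 53.27006530761719), 10.787444114685059)
```

View pics/b.png

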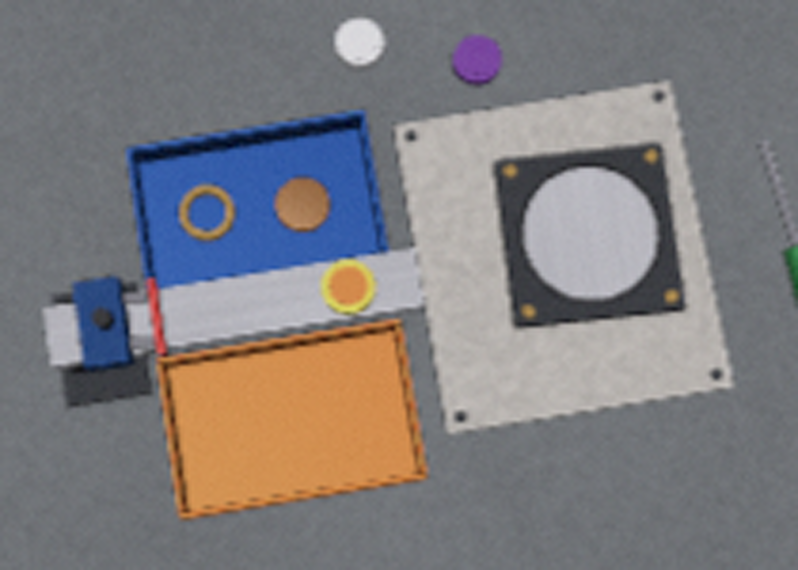

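```bash
cat > m.py <<'E'
from h import *
def linefit(p):
    vx,vy,x0,y0=cv2.fitLine(p.astype(np.float32),cv2.DIST_HUBER,0,.01,.01).ravel(); return np.array([x0,y0]),np.array([vx,vy])
def sides(P,cen,ang,hx,hy,tol=12,endm=15,pad=None):
    # lines of rectangle sides, P world mm xy
    a=np.radians(ang);ex=np.array([np.cos(a),np.sin(a)]);ey=np.array([-ex[1],ex[0]])
    q=(P-cen)@np.c_[ex,ey]; out={}
    for n,k,s,h,o in(("+x",0,1,hx,hy),("-x",0,-1,hx,hy),("+y",1,1,hy,hx),("-y",1,-1,hy,hx)):
        m=(abs(q[:,k]-s*h)<tol)&(abs(q[:,1-k])<o-endm)
        if m.sum()>5:
            x0,v=linefit(P[m]); f=v*np.sign(v@(ey if k==0 else ex)); 
            an=np.degrees(np.arctan2(f[1],f[0]))-(90 if k==0 else 0)
            qq=(x0-cen)@np.c_[ex,ey]; off=qq[k]-(qq[1-k]*np.tan(np.radians(an-ang))*(-1 if k==0 else 1))
            out[n]=(round(off,1),round(an,2),int(m.sum()))
    return out
E
python3 - <<'E'
from station import r
from m import *
s=r.get_state(); print(Ro.from_rotvec(s["tcp_rot"]).as_matrix().round(3))
c=r.read_camera("top"); hsv=cv2.cvtColor(c["color"],cv2.COLOR_RGB2HSV).astype(int)
H,S,V=hsv[...,0],hsv[...,1],hsv[...,2]
roi=np.zeros(H.shape,bool); roi[178:300,195:390]=1
def big(m,z): 
    q=max(comps(m&roi,6),key=lambda a:a.sum()); return ray(c,cont(q),z)[:,:2]*1000
a=np.radians(10.8);ex=np.array([np.cos(a),np.sin(a)]);ey=np.array([-ex[1],ex[0]])
P=big((S<40)&(V>150),.09)
org=np.array([509,-1.])  # guess
print("dock",sides(P,org-95*ey,10.8,105,95), rect(P))
Pb=ray(c,cont(max([q for q in comps((S<45)&(V>150)&roi,6) if np.argwhere(q)[:,1].mean()<275],key=lambda a:a.sum())),.09)[:,:2]*1000
print("bridge",sides(Pb,org+70*ey,10.8,20,70,tol=8))
P=big((V<110)&(S<100)&(np.arange(560)[None]>300),.106); print("mirror",sides(P,np.array([544,-152.]),7.7,56,56),rect(P))
y=(H>8)&(H<35)&(S>110)&(V>150)&(np.arange(420)[:,None]<244)
P=big(y,.102);print("cap",rect(P),cv2.minEnclosingCircle(P.astype(np.float32)))
E
```

```text
[[ 0.949 -0.316 -0.   ]
 [-0.316 -0.949 -0.001]
 [ 0.     0.001 -1.   ]]
dock {'+x': (np.float64(102.6), np.float64(11.25), 54), '-x': (np.float64(-103.4), np.float64(10.36), 56), '+y': (np.float64(87.4), np.float64(5.56), 17)} (array([ 530444.9375, -114612.875 ]), (209114.0, 234381.078125), 10.826652526855469)
bridge {'+x': (np.float64(17.8), np.float64(10.68), 46), '-x': (np.float64(-18.5), np.float64(11.22), 46)}
mirror {'+x': (np.float64(55.2), np.float64(7.43), 32), '-x': (np.float64(-54.4), np.float64(7.59), 32), '+y': (np.float64(54.5), np.float64(7.77), 33), '-y': (np.float64(-54.9), np.float64(7.76), 32)} (array([ 544501.4375, -152116.375 ]), (111983.5078125, 111881.359375), 7.617457866668701)
cap (array([506826.5625    ,   5157.64453125]), (30094.431640625, 29872.802734375), 1.4945091009140015) ((506.8266906738281, 5.153151035308838), 16.80777359008789)
```

Working estimate of the jig: seam at about (516.6, -43.1) mm, yaw 10.8°.

| Item | Jig x (mm) | Jig y (mm) | Check |
|---|---|---|---|
| Cap | -0.6 | 49 | on the bridge |
| Mirror | +7 | -112 | yaw -3.2° relative to the jig |
| Plunger face | – | ~172 | within 133–173 |
| Orange tray | -75.5 | 100 | expected x is -75 |

I'll go above the far side of the cap with the jaws closed.

Emit:
send_rows(motion=[{"dx":0.0514,"dy":0.0491,"dz":0.003,"az":-3,"jaw":0},{"dx":0.103,"dy":0.098,"dz":0.006,"az":-6,"jaw":0},{"dx":0.154,"dy":0.147,"dz":0.009,"az":-9,"jaw":0},{"dx":0.205,"dy":0.196,"dz":0.012,"az":-12,"jaw":0},{"dx":0.257,"dy":0.245,"dz":0.015,"az":-15,"jaw":0},{"dx":0.308,"dy":0.295,"dz":0.018,"az":-18,"jaw":0},{"dx":0.359,"dy":0.344,"dz":0.021,"az":-21,"jaw":0},{"dx":0.411,"dy":0.393,"dz":0.024,"az":-24,"jaw":0},{"dx":0.462,"dy":0.442,"dz":0.027,"az":-27,"jaw":0},{"dx":0.5135,"dy":0.491,"dz":0.03,"az":-29.2,"jaw":0}])

```text
invalid input
```

Emit:
send_rows(motion=[{"dx":0.05,"dy":0.05,"dz":0.003,"ax":0,"ay":0,"az":-3,"jaw":0.0}], grip_force=10)

```text
clock: 0.38
position: [0.2404, 0.586, 0.2301]
tcp_rot: [3.112, -0.416, 0.0]
wrist_force: [0.8, -0.8, -0.3]
grip_width: 0.0825
```

Emit:
send_rows(motion=[{"dx":0.044,"dy":0.047,"dz":0.003,"ax":0,"ay":0,"az":-2.6,"jaw":0.0},{"dx":0.089,"dy":0.095,"dz":0.006,"ax":0,"ay":0,"az":-5.2,"jaw":0.0},{"dx":0.133,"dy":0.142,"dz":0.009,"ax":0,"ay":0,"az":-7.8,"jaw":0.0},{"dx":0.178,"dy":0.19,"dz":0.012,"ax":0,"ay":0,"az":-10.4,"jaw":0.0},{"dx":0.222,"dy":0.237,"dz":0.015,"ax":0,"ay":0,"az":-13,"jaw":0.0},{"dx":0.267,"dy":0.284,"dz":0.018,"ax":0,"ay":0,"az":-15.6,"jaw":0.0},{"dx":0.311,"dy":0.332,"dz":0.021,"ax":0,"ay":0,"az":-18.2,"jaw":0.0},{"dx":0.356,"dy":0.379,"dz":0.024,"ax":0,"ay":0,"az":-20.8,"jaw":0.0},{"dx":0.4,"dy":0.427,"dz":0.027,"ax":0,"ay":0,"az":-23.4,"jaw":0.0},{"dx":0.445,"dy":0.474,"dz":0.03,"ax":0,"ay":0,"az":-26,"jaw":0.0}], grip_force=10)

```text
clock: 1.62
position: [0.5347, 0.0311, 0.2024]
tcp_rot: [3.126, 0.298, 0.001]
wrist_force: [1.9, 1.0, -0.1]
grip_width: 0.0002
```

```bash
cat > w.py <<'E'
from station import r
from m import *
import sys
O=np.array([516.6,-43.1]);A=np.radians(10.8);ex=np.array([np.cos(A),np.sin(A)]);ey=np.array([-ex[1],ex[0]])
J=lambda p:(np.atleast_2d(p)[:,:2]*1000-O)@np.c_[ex,ey]
def shot(cam,name):
    s=r.get_state(); c=r.read_camera(cam)
    if cam=="wrist": c["R"],c["t"]=wristRt(c,s)
    cv2.imwrite(f"pics/{name}.png",c["color"][:,:,::-1])
    tx=Ro.from_rotvec(s["tcp_rot"]).as_matrix()[:,0]
    print("t",round(s["clock"],2),"tcp jig",J(s["position"]).round(1),"z",s["position"][2].round(4),"toolx yaw rel jig",round(np.degrees(np.arctan2(tx[1],tx[0]))-10.8,2),"F",s["wrist_force"].round(2),"q",s["joint_pos"].round(2))
    hsv=cv2.cvtColor(c["color"],cv2.COLOR_RGB2HSV).astype(int)
    return s,c,hsv[...,0],hsv[...,1],hsv[...,2]
E
python3 -c "
from w import *
shot('wrist','c1')"
```

```text
t 1.62 tcp jig [[31.7 69.5]] z 0.2024 toolx yaw rel jig 0.07 F [ 1.9   0.97 -0.08] q [ 0.43  0.15 -0.34  0.   -1.07  1.33]
```

View pics/c1.png

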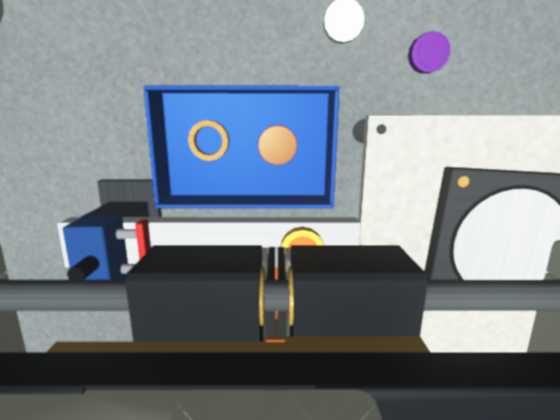

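The wrist view is level with the jig. The bridge's far edge is at row 218, the seam at column 362, the red plunger at columns 137–148, and the cap is partly hidden at (302,240). I'll measure these.

```bash
python3 -c "
from w import *
s,c,H,S,V=shot('wrist','c2')
im=c['color']
for u in(170,220,260,340): 
  g=V[205:232,u]; print('col',u,g.tolist())
for v in(160,200,225,235): print('row',v,V[v,350:378].tolist())
m=((H<5)|(H>172))&(S>150)&(V>120); q=max(comps(m),key=lambda a:a.sum()); p=cont(q); print('red',p.min(0),p.max(0)); 
for v in range(p[:,1].min(),p[:,1].max(),6): print(v,p[p[:,1]==v][:,0].tolist())
"
```

```text
t 1.68 tcp jig [[32.5 63.9]] z 0.2016 toolx yaw rel jig 0.04 F [ 5.1  -1.93  1.35] q [ 0.42  0.16 -0.34  0.   -1.07  1.34]
col 170 [145, 199, 215, 199, 169, 167, 171, 169, 167, 167, 167, 164, 153, 129, 107, 98, 100, 107, 142, 200, 236, 242, 243, 242, 242, 242, 242]
col 220 [150, 203, 217, 196, 165, 160, 164, 166, 168, 169, 168, 165, 153, 130, 108, 101, 102, 112, 147, 203, 237, 245, 245, 244, 243, 243, 243]
col 260 [155, 204, 216, 194, 163, 160, 166, 166, 163, 163, 162, 159, 150, 128, 109, 100, 103, 112, 146, 204, 237, 244, 245, 244, 243, 242, 242]
col 340 [167, 167, 168, 169, 171, 171, 169, 169, 168, 167, 166, 165, 155, 130, 107, 99, 101, 112, 154, 210, 237, 241, 241, 241, 240, 240, 240]
row 160 [166, 166, 165, 165, 158, 141, 128, 154, 211, 240, 245, 245, 244, 243, 242, 242, 241, 241, 241, 241, 241, 241, 242, 243, 243, 243, 243, 243]
row 200 [168, 165, 150, 131, 134, 172, 223, 240, 243, 243, 242, 242, 242, 242, 241, 241, 241, 240, 240, 240, 240, 241, 242, 243, 244, 245, 245, 244]
row 225 [237, 237, 233, 227, 234, 243, 245, 244, 243, 242, 242, 241, 241, 241, 241, 242, 243, 243, 243, 242, 242, 242, 242, 243, 244, 243, 243, 242]
row 235 [241, 240, 237, 234, 235, 239, 241, 243, 244, 244, 244, 244, 243, 241, 240, 239, 238, 238, 238, 239, 239, 240, 240, 241, 242, 243, 244, 245]
red [128 224] [138 265]
224 [130]
230 [128, 135]
236 [129, 135]
242 [130, 136]
248 [131, 137]
254 [132, 138]
260 [133, 138]
```

Emit:
send_rows(motion=[{"dx":0.0055,"dy":0.0146,"dz":0.0,"ax":0,"ay":0,"az":0,"jaw":0.0},{"dx":0.0055,"dy":0.0146,"dz":0.0,"ax":0,"ay":0,"az":0,"jaw":0.0},{"dx":0.0055,"dy":0.0146,"dz":0.0,"ax":0,"ay":0,"az":0,"jaw":0.0}], grip_force=10)

```text
clock: 2.1
position: [0.543, 0.0153, 0.2014]
tcp_rot: [3.126, 0.288, -0.002]
wrist_force: [0.6, 0.4, -0.3]
grip_width: 0.0003
```

```bash
cat > ed.py <<'E'
from w import *
s,c,H,S,V=shot('wrist',sys.argv[1])
im=c['color'].astype(float); G=V.astype(float)
def edge(prof): # strongest gradient, subpixel
    g=np.abs(np.gradient(cv2.GaussianBlur(prof.reshape(1,-1),(5,1),0).ravel())); k=int(np.argmax(g[2:-2]))+2
    y0,y1,y2=g[k-1:k+2]; return k+.5*(y0-y2)/(y0-2*y1+y2+1e-9)
E
python3 - c3 <<'E'
exec(open('ed.py').read())
E
```

```text
t 2.1 tcp jig [[36.9 52.4]] z 0.2014 toolx yaw rel jig -0.28 F [ 0.63  0.44 -0.25] q [ 0.39  0.17 -0.33  0.   -1.08  1.36]
```

View pics/c3.png

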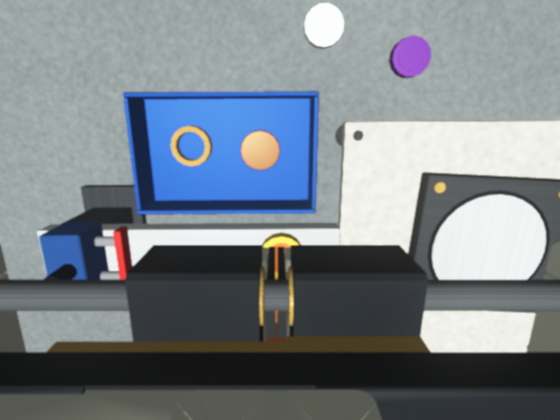

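Same view, now at rest: bridge edge at row ~226, seam at column ~341, cap top showing at (281,242), red plunger front at column ~129.

```bash
python3 - c4 <<'E'
exec(open('ed.py').read())
def rep(n,pts,z):
    p=J(ray(c,pts,z)); print(n,np.round(pts[0],1),p.mean(0).round(1),"ang",np.degrees(np.polyfit(*( (p[:,1],p[:,0]) if np.ptp(p[:,1])>np.ptp(p[:,0]) else (p[:,0],p[:,1])),1)[0]).round(2))
us=list(range(150,255,8))+list(range(305,335,8))
rep("bridge+x edge",[(u,216+edge(G[216:236,u])) for u in us],.09)
rep("dock y0 edge",[(334+edge(G[v,334:354]),v) for v in range(150,205,6)],.09)
m=((H<5)|(H>172))&(S>150)&(V>120); q=max(comps(m),key=lambda a:a.sum())
rep("red right",[(np.where(q[v])[0].max(),v) for v in range(232,268,4)],.108)
rep("red left",[(np.where(q[v])[0].min(),v) for v in range(232,268,4)],.108)
m=(V<100)&(S<110)&(np.arange(420)[:,None]<290)&(np.arange(560)[None]>395); q=max(comps(m),key=lambda a:a.sum());
rep("mir +y edge",[(np.where(q[v])[0].min(),v) for v in range(190,260,5)],.106)
rep("mir +x edge",[(u,np.where(q[:,u])[0].min()) for u in range(430,550,8)],.106)
E
```

```text
t 2.15 tcp jig [[37.  52.6]] z 0.2015 toolx yaw rel jig -0.25 F [ 0.87 -0.09  0.44] q [ 0.39  0.17 -0.33  0.   -1.08  1.36]
bridge+x edge [150.  228.9] [19.3 92.6] ang -0.16
dock y0 edge [343.9 150. ] [62.  -0.1] ang 0.24
red right [120 232] [  9.8 172.4] ang 0.24
red left [115 232] [  9.8 177.1] ang 0.86
mir +y edge [420 190] [ 29.2 -52.6] ang -10.74
mir +x edge [430 174] [  65.2 -103.2] ang 2.96
```

Emit:
send_rows(motion=[{"dx":0.001,"dy":0.003,"dz":0.035,"ax":0,"ay":0,"az":0.2,"jaw":0.0},{"dx":0.001,"dy":0.003,"dz":0.07,"ax":0,"ay":0,"az":0.2,"jaw":0.0},{"dx":0.001,"dy":0.003,"dz":0.09,"ax":0,"ay":0,"az":0.2,"jaw":0.0},{"dx":0.001,"dy":0.003,"dz":0.098,"ax":0,"ay":0,"az":0.2,"jaw":0.0},{"dx":0.001,"dy":0.003,"dz":0.098,"ax":0,"ay":0,"az":0.2,"jaw":0.0},{"dx":0.001,"dy":0.003,"dz":0.098,"ax":0,"ay":0,"az":0.2,"jaw":0.0}], grip_force=10)

```text
clock: 2.95
position: [0.5452, 0.0129, 0.1046]
tcp_rot: [3.126, 0.285, 0.001]
wrist_force: [0.5, 0.2, 0.2]
grip_width: 0.0003
```

```bash
python3 -c "
from w import *
shot('scene','d1')
i=cv2.imread('pics/d1.png')[150:270,180:360]; cv2.imwrite('pics/d1c.png',cv2.resize(i,None,fx=4,fy=4,interpolation=2))"
```

```text
t 2.95 tcp jig [[38.6 49.7]] z 0.1046 toolx yaw rel jig -0.4 F [0.52 0.16 0.18] q [ 0.38  0.27 -0.45  0.   -0.85  1.37]
```

View pics/d1c.png

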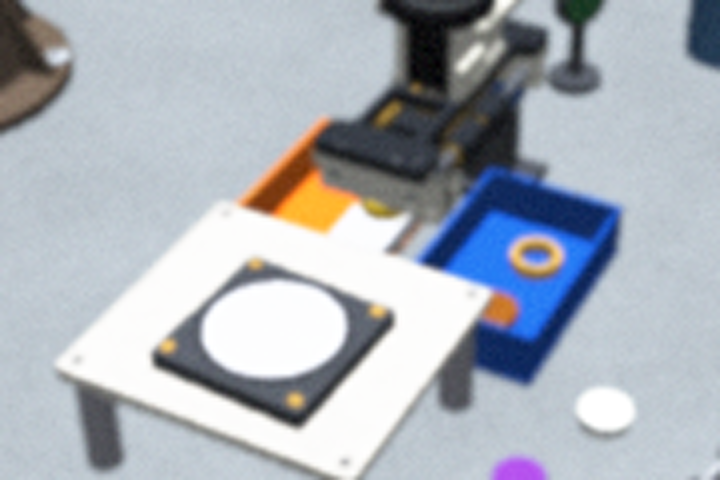

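Emit:
send_rows(motion=[{"dx":-0.006,"dy":0,"dz":0,"ax":0,"ay":0,"az":0,"jaw":0.0},{"dx":-0.012,"dy":0,"dz":0,"ax":0,"ay":0,"az":0,"jaw":0.0},{"dx":-0.018,"dy":0,"dz":0,"ax":0,"ay":0,"az":0,"jaw":0.0},{"dx":-0.024,"dy":0,"dz":0,"ax":0,"ay":0,"az":0,"jaw":0.0},{"dx":-0.03,"dy":0,"dz":0,"ax":0,"ay":0,"az":0,"jaw":0.0},{"dx":-0.036,"dy":0,"dz":0,"ax":0,"ay":0,"az":0,"jaw":0.0},{"dx":-0.042,"dy":0,"dz":0,"ax":0,"ay":0,"az":0,"jaw":0.0},{"dx":-0.048,"dy":0,"dz":0,"ax":0,"ay":0,"az":0,"jaw":0.0},{"dx":-0.054,"dy":0,"dz":0,"ax":0,"ay":0,"az":0,"jaw":0.0},{"dx":-0.058,"dy":0,"dz":0,"ax":0,"ay":0,"az":0,"jaw":0.0}], grip_force=10)

```text
clock: 4.25
position: [0.4877, 0.0023, 0.1046]
tcp_rot: [3.127, 0.284, 0.001]
wrist_force: [0.8, -0.1, 0.7]
grip_width: 0.0004
```

```bash
python3 -c "
from w import *
shot('top','d2')
i=cv2.imread('pics/d2.png')[160:310,190:400]; cv2.imwrite('pics/d2c.png',cv2.resize(i,None,fx=3.8,fy=3.8,interpolation=2))
shot('scene','d3')
i=cv2.imread('pics/d3.png')[150:270,180:360]; cv2.imwrite('pics/d3c.png',cv2.resize(i,None,fx=4,fy=4,interpolation=2))"
```

```text
t 4.25 tcp jig [[-19.9  50.1]] z 0.1046 toolx yaw rel jig -0.41 F [ 0.83 -0.14  0.68] q [ 0.41  0.18 -0.57  0.   -0.82  1.34]
t 4.3 tcp jig [[-20.3  50. ]] z 0.1046 toolx yaw rel jig -0.41 F [-0.47  0.07 -0.31] q [ 0.41  0.18 -0.57  0.   -0.82  1.34]
```

View pics/d2c.png

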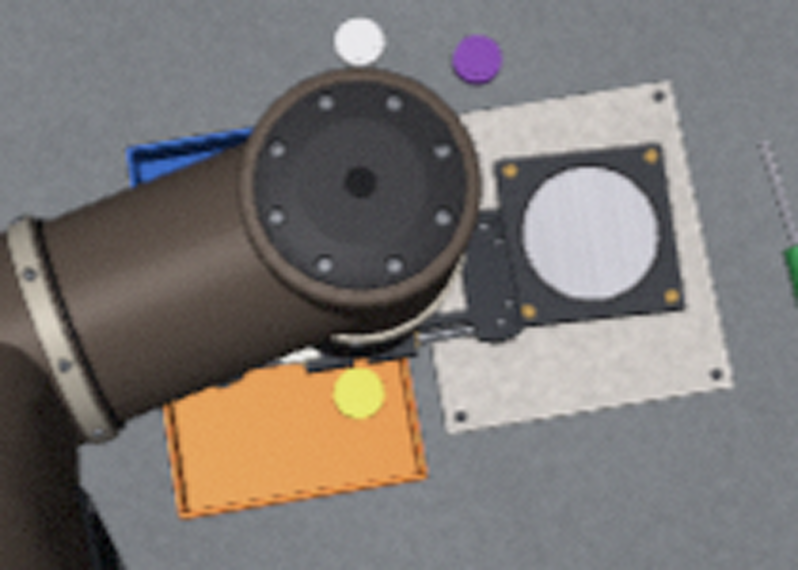

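View pics/d3c.png

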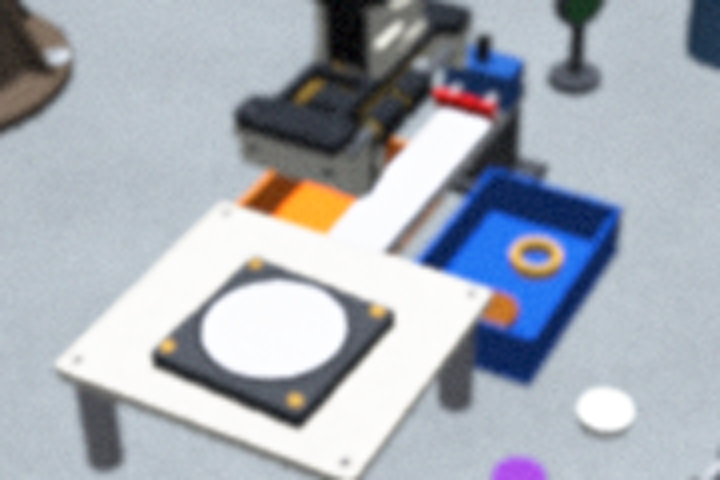

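The cap is in the orange tray, flipped over, at crop (358,392). Next I'll rise and move to the mirror's far (+x) side for a squaring sideways push.

Emit:
send_rows(motion=[{"dx":0,"dy":0,"dz":-0.03,"ax":0,"ay":0,"az":0,"jaw":0.0},{"dx":0.01,"dy":0.015,"dz":-0.065,"ax":0,"ay":0,"az":0,"jaw":0.0},{"dx":0.03,"dy":0.04,"dz":-0.065,"ax":0,"ay":0,"az":-0.4,"jaw":0.06},{"dx":0.05,"dy":0.075,"dz":-0.065,"ax":0,"ay":0,"az":-0.4,"jaw":0.06},{"dx":0.075,"dy":0.11,"dz":-0.065,"ax":0,"ay":0,"az":-0.4,"jaw":0.06},{"dx":0.095,"dy":0.145,"dz":-0.065,"ax":0,"ay":0,"az":-0.4,"jaw":0.06},{"dx":0.108,"dy":0.162,"dz":-0.065,"ax":0,"ay":0,"az":-0.4,"jaw":0.06},{"dx":0.108,"dy":0.162,"dz":-0.065,"ax":0,"ay":0,"az":-0.4,"jaw":0.06},{"dx":0.108,"dy":0.162,"dz":-0.065,"ax":0,"ay":0,"az":-0.4,"jaw":0.06}], grip_force=10)

```text
clock: 5.48
position: [0.6227, -0.1372, 0.1697]
tcp_rot: [3.126, 0.295, -0.0]
wrist_force: [-0.3, -0.1, 0.6]
grip_width: 0.0587
```

```bash
python3 -c "
from w import *
s,c,H,S,V=shot('top','e1')
m=(H>22)&(H<35)&(S>110)&(V>150);m[:180]=0;m[300:]=0;m[:,:230]=0;m[:,310:]=0
for q in comps(m,15):
  uv=np.argwhere(q)[:,::-1].mean(0); print('cap px',uv,q.sum(),'jig at z=.016',J(ray(c,uv,.016)).round(1))
i=cv2.imread('pics/e1.png')[160:310,190:400]; cv2.imwrite('pics/e1c.png',cv2.resize(i,None,fx=3.8,fy=3.8,interpolation=2))
shot('wrist','e2')"
```

```text
t 5.47 tcp jig [[  86.6 -112.3]] z 0.1697 toolx yaw rel jig -0.02 F [-0.3  -0.08  0.63] q [ 0.09  0.34 -0.16  0.   -1.06  1.67]
t 5.53 tcp jig [[  86.6 -112.1]] z 0.1699 toolx yaw rel jig 0.01 F [-0.8   0.13  0.08] q [ 0.09  0.34 -0.17  0.   -1.06  1.67]
```

View pics/e1c.png

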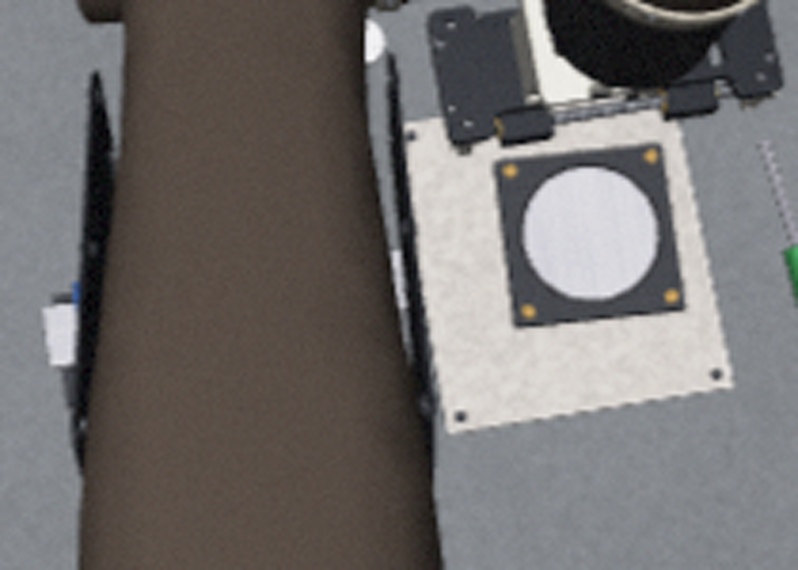

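View pics/e2.png

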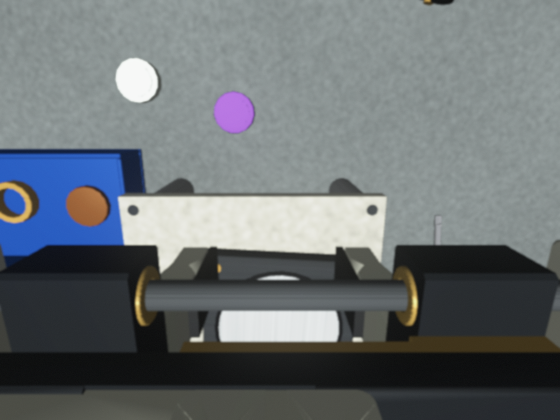

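The wrist view shows the mirror's far edge at row ~252, between the fingertips and clear of them; its arm-side view blocks the cap from the top camera. I'll descend, then push in small steps.

Emit:
send_rows(motion=[{"dx":0,"dy":0,"dz":0.025,"ax":0,"ay":0,"az":0,"jaw":0.06},{"dx":0,"dy":0,"dz":0.05,"ax":0,"ay":0,"az":0,"jaw":0.06},{"dx":0,"dy":0,"dz":0.064,"ax":0,"ay":0,"az":0,"jaw":0.06},{"dx":0,"dy":0,"dz":0.068,"ax":0,"ay":0,"az":0,"jaw":0.06},{"dx":0,"dy":0,"dz":0.068,"ax":0,"ay":0,"az":0,"jaw":0.06},{"dx":0,"dy":0,"dz":0.068,"ax":0,"ay":0,"az":0,"jaw":0.06}], grip_force=10)

```text
clock: 6.32
position: [0.6234, -0.1369, 0.1031]
tcp_rot: [3.125, 0.297, 0.003]
wrist_force: [0.5, -0.3, 0.8]
grip_width: 0.0601
```

Emit:
send_rows(motion=[{"dx":-0.004,"dy":0,"dz":0,"ax":0,"ay":0,"az":0,"jaw":0.06},{"dx":-0.008,"dy":0,"dz":0,"ax":0,"ay":0,"az":0,"jaw":0.06},{"dx":-0.011,"dy":0,"dz":0,"ax":0,"ay":0,"az":0,"jaw":0.06},{"dx":-0.014,"dy":0,"dz":0,"ax":0,"ay":0,"az":0,"jaw":0.06},{"dx":-0.016,"dy":0,"dz":0,"ax":0,"ay":0,"az":0,"jaw":0.06},{"dx":-0.018,"dy":0,"dz":0,"ax":0,"ay":0,"az":0,"jaw":0.06},{"dx":-0.018,"dy":0,"dz":0,"ax":0,"ay":0,"az":0,"jaw":0.06},{"dx":-0.018,"dy":0,"dz":0,"ax":0,"ay":0,"az":0,"jaw":0.06}], grip_force=10)

```text
clock: 7.32
position: [0.6057, -0.1404, 0.1031]
tcp_rot: [3.125, 0.297, 0.003]
wrist_force: [0.3, 0.9, 1.2]
grip_width: 0.0597
```

```bash
cat > mir.py <<'E'
from w import *
s,c,H,S,V=shot('top',sys.argv[1])
m=(V<110)&(S<100); m[:190]=0;m[262:]=0;m[:,:200]=0;m[:,390:]=0
if len(sys.argv)>2: m[:int(sys.argv[2])]=0
w=(S<45)&(V>150); w[:185]=0; w[275:]=0; w[:,390:]=0; w[:,:200]=0
# round mirror face centroid (bright disc enclosed by dark)
for q in comps(w,500):
    uv=np.argwhere(q)[:,::-1].mean(0); e=cv2.fitEllipse(cont(q).astype(np.float32)); print("white",q.sum(),uv.round(1),"jig@.106",J(ray(c,uv,.106)).round(1),"ellipse",np.round(e[0],1),np.round(e[1],1),J(ray(c,e[0],.106)).round(1))
q=max(comps(m,20),key=lambda a:a.sum()); P=J(ray(c,cont(q),.106)); cc,sz,an=cv2.minAreaRect(P.astype(np.float32)); print("dark rect",q.sum(),np.round(cc,1),np.round(sz,1),round(an,2))
i=cv2.imread(f'pics/{sys.argv[1]}.png')[160:310,190:400]; cv2.imwrite(f'pics/{sys.argv[1]}c.png',cv2.resize(i,None,fx=3.8,fy=3.8,interpolation=2))
E
python3 mir.py f1
```

```text
t 7.33 tcp jig [[  69.2 -112.3]] z 0.1031 toolx yaw rel jig 0.05 F [0.29 0.87 1.15] q [ 0.09  0.38 -0.28  0.   -0.91  1.67]
white 3002 [332.3 242.8] jig@.106 [[-40.9 -72.3]] ellipse [336.6 230.7] [79.4 93.7] [[-12.8 -88.5]]
white 969 [346.5 223.2] jig@.106 [[   1.7 -116.4]] ellipse [346.6 223.2] [33.6 35. ] [[   1.7 -116.4]]
dark rect 5564 [ 34.3 109.7] [238. 179.] 80.71
```

View pics/f1c.png

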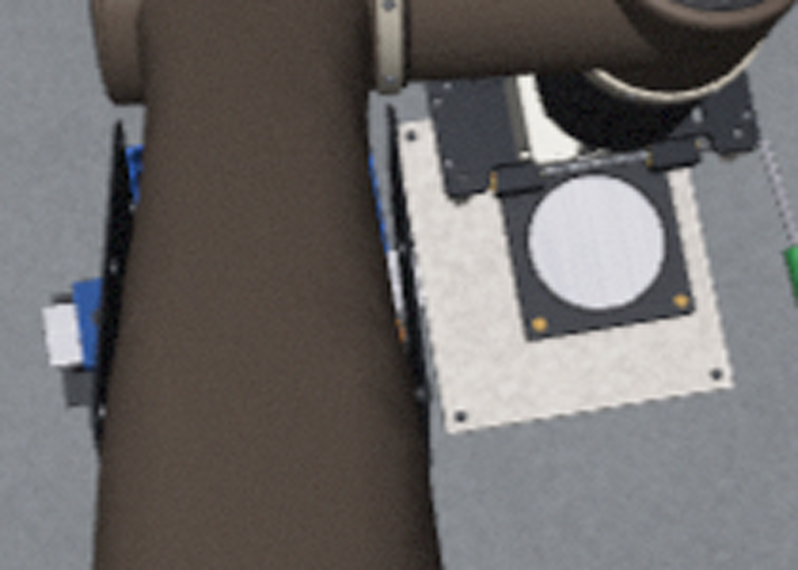

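```bash
python3 -c "
from w import *
c=r.read_camera('top')
for f in('a_top','e1','f1'):
  im=cv2.imread(f'pics/{f}.png'); hsv=cv2.cvtColor(im,cv2.COLOR_BGR2HSV).astype(int);S,V=hsv[...,1],hsv[...,2]
  w=(S<45)&(V>150);w[:185]=0;w[275:]=0;w[:,390:]=0;w[:,:300]=0
  for q in comps(w,700):
    if q.sum()<1300: uv=np.argwhere(q)[:,::-1].mean(0);print(f,q.sum(),J(ray(c,uv,.106)).round(1))
# mirror -x edge and +-y edges in f1
  m=(V<110)&(S<100);m[:215]=0;m[265:]=0;m[:,:310]=0;m[:,390:]=0
  q=max(comps(m,20),key=lambda a:a.sum()); P=J(ray(c,cont(q),.106)); 
  print(sides(P,np.array([2,-114.]),0 if f=='f1' else -3,56,56,tol=9,endm=25))
"
```

```text
a_top 927 [[   8.1 -113.1]]
{'-x': (np.float64(-49.8), np.float64(-3.37), 25), '+y': (np.float64(56.5), np.float64(-4.56), 26), '-y': (np.float64(-52.6), np.float64(-3.11), 21)}
e1 964 [[   8.2 -113.5]]
{'-x': (np.float64(-49.6), np.float64(-3.64), 25), '+y': (np.float64(55.8), np.float64(-5.27), 31), '-y': (np.float64(-52.0), np.float64(-3.17), 20)}
f1 969 [[   1.7 -116.4]]
{'-x': (np.float64(-55.9), np.float64(0.06), 27), '+y': (np.float64(53.2), np.float64(-1.54), 26), '-y': (np.float64(-53.0), np.float64(5.66), 27)}
```

The mirror is now square (−x edge at 0.06°) with its centre at x ≈ +1.6. I'll push 2 mm more, then back off.

Emit:
send_rows(motion=[{"dx":-0.001,"dy":0,"dz":0,"ax":0,"ay":0,"az":0,"jaw":0.06},{"dx":-0.002,"dy":0,"dz":0,"ax":0,"ay":0,"az":0,"jaw":0.06},{"dx":-0.002,"dy":0,"dz":0,"ax":0,"ay":0,"az":0,"jaw":0.06},{"dx":-0.002,"dy":0,"dz":0,"ax":0,"ay":0,"az":0,"jaw":0.06},{"dx":0.005,"dy":0,"dz":0,"ax":0,"ay":0,"az":0,"jaw":0.06},{"dx":0.01,"dy":0,"dz":0,"ax":0,"ay":0,"az":0,"jaw":0.06},{"dx":0.015,"dy":0,"dz":-0.03,"ax":0,"ay":0,"az":0,"jaw":0.06},{"dx":0.015,"dy":0,"dz":-0.065,"ax":0,"ay":0,"az":0,"jaw":0.06},{"dx":0.015,"dy":0,"dz":-0.065,"ax":0,"ay":0,"az":0,"jaw":0.06}], grip_force=10)

```text
clock: 8.55
position: [0.6221, -0.1375, 0.171]
tcp_rot: [3.124, 0.297, 0.01]
wrist_force: [0.8, -0.2, -0.2]
grip_width: 0.0597
```

```bash
python3 mir.py g1; python3 -c "
from w import *
c=r.read_camera('top')
for f in('g1',):
  im=cv2.imread(f'pics/{f}.png'); hsv=cv2.cvtColor(im,cv2.COLOR_BGR2HSV).astype(int);S,V=hsv[...,1],hsv[...,2]
  m=(V<110)&(S<100);m[:210]=0;m[265:]=0;m[:,:310]=0;m[:,390:]=0
  q=max(comps(m,20),key=lambda a:a.sum()); P=J(ray(c,cont(q),.106)); 
  print(sides(P,np.array([0,-115.]),0,56,56,tol=9,endm=25))
"
```

```text
t 8.55 tcp jig [[  86.  -112.5]] z 0.171 toolx yaw rel jig 0.07 F [ 0.85 -0.24 -0.18] q [ 0.09  0.34 -0.17  0.   -1.06  1.67]
white 3598 [333.4 234.8] jig@.106 [[-21.6 -78.8]] ellipse [337.2 230.8] [85.5 92.8] [[-13.4 -89.9]]
white 966 [346.8 224.1] jig@.106 [[  -0.5 -116.6]] ellipse [346.8 224.1] [33.5 34.9] [[  -0.5 -116.6]]
dark rect 6136 [ 34.3 109.6] [238.3 179. ] 80.71
{'-x': (np.float64(-55.8), np.float64(0.53), 25), '+y': (np.float64(54.3), np.float64(-0.35), 24), '-y': (np.float64(-53.8), np.float64(0.88), 29)}
```

View pics/g1c.png

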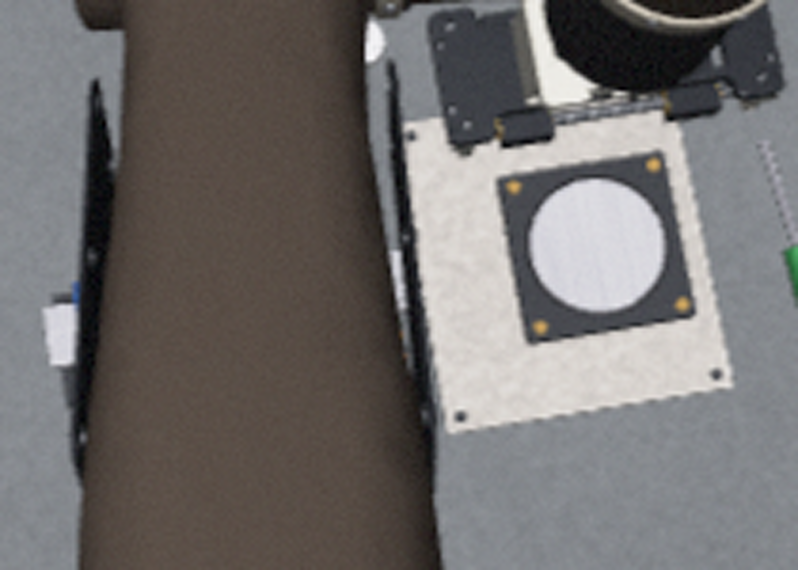

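The mirror is at (-0.5, -115.5), about 0.3° off square. Now I'll turn the tool 90° and go behind it.

Emit:
send_rows(motion=[{"dx":-0.009,"dy":0.008,"dz":0,"ax":0,"ay":0,"az":9,"jaw":0.06},{"dx":-0.017,"dy":0.016,"dz":0,"ax":0,"ay":0,"az":18,"jaw":0.06},{"dx":-0.026,"dy":0.024,"dz":0,"ax":0,"ay":0,"az":27,"jaw":0.06},{"dx":-0.035,"dy":0.032,"dz":0,"ax":0,"ay":0,"az":36,"jaw":0.06},{"dx":-0.043,"dy":0.04,"dz":0,"ax":0,"ay":0,"az":45,"jaw":0.06},{"dx":-0.052,"dy":0.048,"dz":0,"ax":0,"ay":0,"az":54,"jaw":0.06},{"dx":-0.061,"dy":0.056,"dz":0,"ax":0,"ay":0,"az":63,"jaw":0.06},{"dx":-0.069,"dy":0.064,"dz":0,"ax":0,"ay":0,"az":72,"jaw":0.06},{"dx":-0.078,"dy":0.072,"dz":0,"ax":0,"ay":0,"az":81,"jaw":0.06},{"dx":-0.0865,"dy":0.0805,"dz":0,"ax":0,"ay":0,"az":90,"jaw":0.06}], grip_force=10)

```text
clock: 9.9
position: [0.5493, -0.2327, 0.1665]
tcp_rot: [2.415, -2.008, 0.001]
wrist_force: [-0.7, -0.7, 1.3]
grip_width: 0.0597
```

Emit:
send_rows(motion=[{"dx":0,"dy":0,"dz":0,"ax":0,"ay":0,"az":0,"jaw":0.06}], grip_force=10)

```text
clock: 10.02
position: [0.5483, -0.2331, 0.1654]
tcp_rot: [2.414, -2.007, -0.002]
wrist_force: [0.6, -0.1, 0.2]
grip_width: 0.0601
```

```bash
python3 -c "
from w import *
shot('wrist','h1')"
```

```text
t 10.03 tcp jig [[  -4.5 -192.5]] z 0.1654 toolx yaw rel jig -90.29 F [ 0.61 -0.1   0.17] q [-0.07  0.28 -0.26  0.   -1.03  0.26]
```

View pics/h1.png

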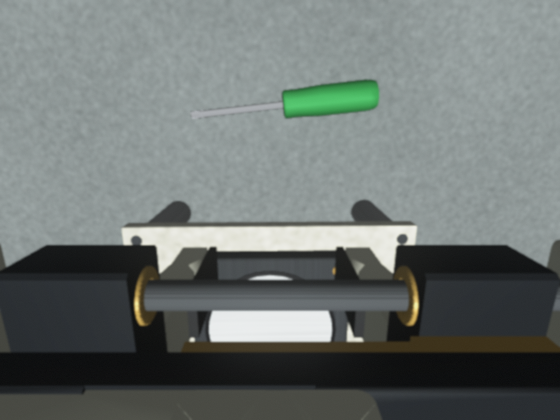

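The view shows the dock's end edge at row 225 with the driver beyond it; the fingers are above the dock end. I'll correct x by 4 mm and descend.

Emit:
send_rows(motion=[{"dx":0.001,"dy":-0.004,"dz":0.02,"ax":0,"ay":0,"az":-0.3,"jaw":0.06},{"dx":0.001,"dy":-0.004,"dz":0.045,"ax":0,"ay":0,"az":-0.3,"jaw":0.06},{"dx":0.001,"dy":-0.004,"dz":0.06,"ax":0,"ay":0,"az":-0.3,"jaw":0.06},{"dx":0.001,"dy":-0.004,"dz":0.0625,"ax":0,"ay":0,"az":-0.3,"jaw":0.06},{"dx":0.001,"dy":-0.004,"dz":0.0625,"ax":0,"ay":0,"az":-0.3,"jaw":0.06},{"dx":0.001,"dy":-0.004,"dz":0.0625,"ax":0,"ay":0,"az":-0.3,"jaw":0.06}], grip_force=10)

```text
clock: 10.82
position: [0.553, -0.2331, 0.1037]
tcp_rot: [2.422, -1.998, -0.001]
wrist_force: [-0.1, -0.4, -0.7]
grip_width: 0.0596
```

```bash
python3 mir.py i1
```

```text
t 10.82 tcp jig [[   0.2 -193.5]] z 0.1037 toolx yaw rel jig -89.84 F [-0.07 -0.43 -0.67] q [-0.07  0.35 -0.32  0.   -0.9   0.26]
white 591 [251.  240.2] jig@.106 [[ -2.  124.7]] ellipse [251.  240.2] [16.5 46.9] [[ -2.1 124.7]]
dark rect 6785 [  4.1 -74.4] [302.9 178.9] 80.67
```

View pics/i1.png

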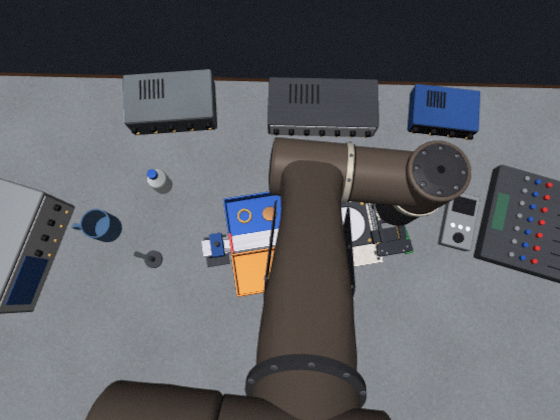

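Emit:
send_rows(motion=[{"dx":-0.006,"dy":0.0005,"dz":0,"ax":0,"ay":0,"az":0.15,"jaw":0.06},{"dx":-0.012,"dy":0.0005,"dz":0,"ax":0,"ay":0,"az":0.15,"jaw":0.06},{"dx":-0.018,"dy":0.0005,"dz":0,"ax":0,"ay":0,"az":0.15,"jaw":0.06},{"dx":-0.024,"dy":0.0005,"dz":0,"ax":0,"ay":0,"az":0.15,"jaw":0.06},{"dx":-0.03,"dy":0.0005,"dz":0,"ax":0,"ay":0,"az":0.15,"jaw":0.06},{"dx":-0.037,"dy":0.0005,"dz":0,"ax":0,"ay":0,"az":0.15,"jaw":0.06},{"dx":-0.044,"dy":0.0005,"dz":0,"ax":0,"ay":0,"az":0.15,"jaw":0.06},{"dx":-0.051,"dy":0.0005,"dz":0,"ax":0,"ay":0,"az":0.15,"jaw":0.06},{"dx":-0.058,"dy":0.0005,"dz":0,"ax":0,"ay":0,"az":0.15,"jaw":0.06},{"dx":-0.065,"dy":0.0005,"dz":0,"ax":0,"ay":0,"az":0.15,"jaw":0.06}], grip_force=10)

```text
clock: 12.12
position: [0.54, -0.1689, 0.1036]
tcp_rot: [2.42, -2.001, -0.001]
wrist_force: [0.8, -2.2, 2.0]
grip_width: 0.0601
```

```bash
python3 -c "
from w import *
shot('scene','j1')
i=cv2.imread('pics/j1.png')[150:270,180:360]; cv2.imwrite('pics/j1c.png',cv2.resize(i,None,fx=4,fy=4,interpolation=2))
shot('wrist','j2')"
```

```text
t 12.12 tcp jig [[  -0.6 -128. ]] z 0.1036 toolx yaw rel jig -89.99 F [ 0.82 -2.22  1.96] q [ 0.04  0.3  -0.4   0.   -0.87  0.14]
t 12.18 tcp jig [[  -0.8 -127.3]] z 0.1034 toolx yaw rel jig -90.0 F [-0.85  1.07 -0.11] q [ 0.04  0.3  -0.4   0.   -0.87  0.14]
```

View pics/j1c.png

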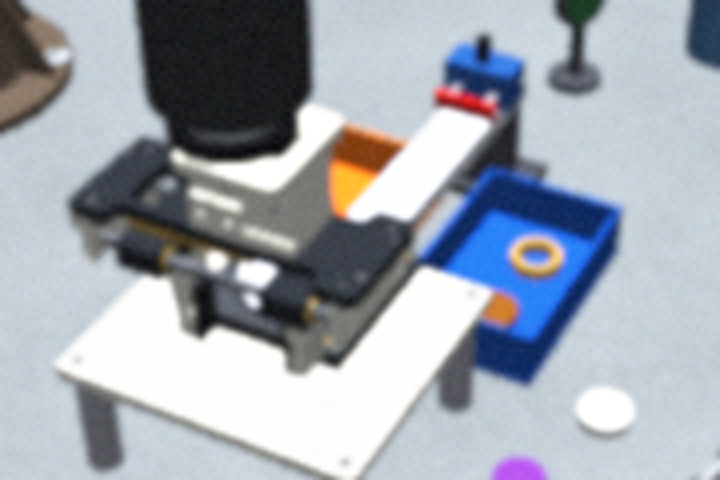

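View pics/j2.png

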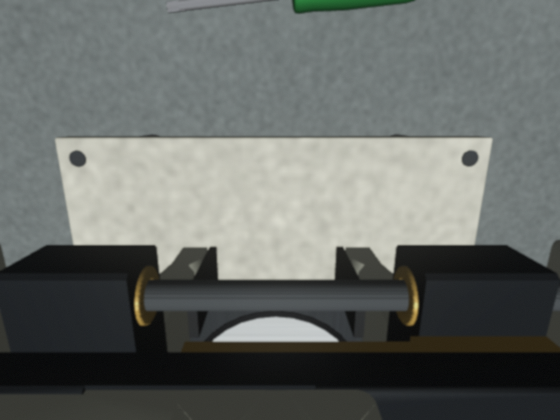

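The mirror sits flush on both fingers and looks symmetric between them in the wrist view (disc at columns 210–342). I'll continue pushing.

Emit:
send_rows(motion=[{"dx":-0.007,"dy":0,"dz":0,"ax":0,"ay":0,"az":0,"jaw":0.06},{"dx":-0.014,"dy":0,"dz":0,"ax":0,"ay":0,"az":0,"jaw":0.06},{"dx":-0.021,"dy":0,"dz":0,"ax":0,"ay":0,"az":0,"jaw":0.06},{"dx":-0.028,"dy":0,"dz":0,"ax":0,"ay":0,"az":0,"jaw":0.06},{"dx":-0.035,"dy":0,"dz":0,"ax":0,"ay":0,"az":0,"jaw":0.06},{"dx":-0.042,"dy":0,"dz":0,"ax":0,"ay":0,"az":0,"jaw":0.06},{"dx":-0.049,"dy":0,"dz":0,"ax":0,"ay":0,"az":0,"jaw":0.06},{"dx":-0.056,"dy":0,"dz":0,"ax":0,"ay":0,"az":0,"jaw":0.06},{"dx":-0.063,"dy":0,"dz":0,"ax":0,"ay":0,"az":0,"jaw":0.06},{"dx":-0.07,"dy":0,"dz":0,"ax":0,"ay":0,"az":0,"jaw":0.06}], grip_force=10)

```text
clock: 13.48
position: [0.5262, -0.0991, 0.1032]
tcp_rot: [2.42, -2.001, -0.003]
wrist_force: [1.3, -1.6, -0.8]
grip_width: 0.0599
```

```bash
python3 -c "
from w import *
shot('scene','k1')
i=cv2.imread('pics/k1.png')[150:270,180:360]; cv2.imwrite('pics/k1c.png',cv2.resize(i,None,fx=4,fy=4,interpolation=2))
shot('wrist','k2')"
```

```text
t 13.47 tcp jig [[ -1.1 -56.8]] z 0.1032 toolx yaw rel jig -89.98 F [ 1.26 -1.6  -0.8 ] q [ 0.18  0.26 -0.47 -0.   -0.85  0.01]
t 13.53 tcp jig [[ -1.1 -56.3]] z 0.1032 toolx yaw rel jig -89.97 F [-0.64  1.1  -0.64] q [ 0.18  0.26 -0.47 -0.   -0.85  0.01]
```

View pics/k1c.png

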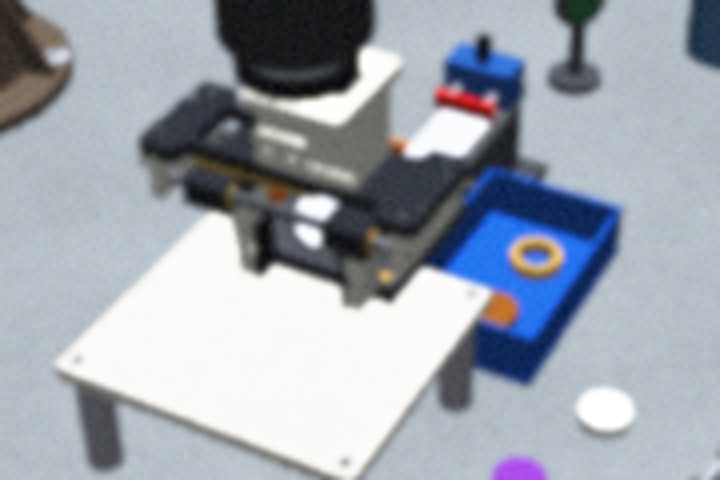

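View pics/k2.png

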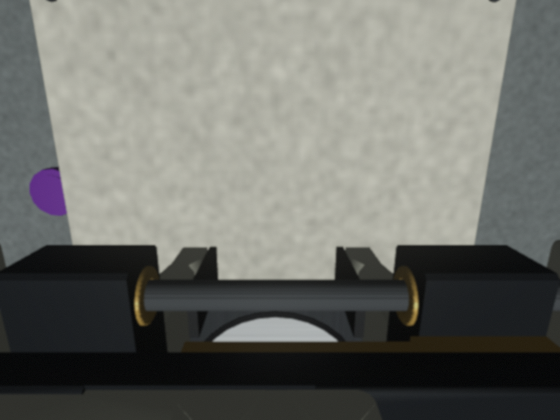

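Emit:
send_rows(motion=[{"dx":-0.007,"dy":0,"dz":0,"ax":0,"ay":0,"az":0,"jaw":0.06},{"dx":-0.014,"dy":-0.0005,"dz":0,"ax":0,"ay":0,"az":0,"jaw":0.06},{"dx":-0.021,"dy":-0.0005,"dz":0,"ax":0,"ay":0,"az":0,"jaw":0.06},{"dx":-0.028,"dy":-0.0005,"dz":0,"ax":0,"ay":0,"az":0,"jaw":0.06},{"dx":-0.035,"dy":-0.0005,"dz":0,"ax":0,"ay":0,"az":0,"jaw":0.06},{"dx":-0.042,"dy":-0.0005,"dz":0,"ax":0,"ay":0,"az":0,"jaw":0.06},{"dx":-0.049,"dy":-0.0005,"dz":0,"ax":0,"ay":0,"az":0,"jaw":0.06},{"dx":-0.056,"dy":-0.0005,"dz":0,"ax":0,"ay":0,"az":0,"jaw":0.06},{"dx":-0.063,"dy":-0.0005,"dz":0,"ax":0,"ay":0,"az":0,"jaw":0.06},{"dx":-0.07,"dy":-0.0005,"dz":0,"ax":0,"ay":0,"az":0,"jaw":0.06}], grip_force=10)

```text
clock: 14.82
position: [0.5134, -0.0295, 0.1033]
tcp_rot: [2.42, -2.0, -0.003]
wrist_force: [1.0, -2.1, -1.5]
grip_width: 0.0602
```

```bash
python3 -c "
from w import *
shot('scene','l1')
i=cv2.imread('pics/l1.png')[150:270,180:360]; cv2.imwrite('pics/l1c.png',cv2.resize(i,None,fx=4,fy=4,interpolation=2))
shot('wrist','l2')"
```

```text
t 14.82 tcp jig [[-0.6 13.9]] z 0.1033 toolx yaw rel jig -89.95 F [ 0.96 -2.14 -1.52] q [ 0.32  0.23 -0.51 -0.   -0.84 -0.13]
t 14.88 tcp jig [[-0.5 14.5]] z 0.1033 toolx yaw rel jig -89.94 F [-0.19  0.48  0.21] q [ 0.33  0.23 -0.51 -0.   -0.84 -0.13]
```

View pics/l1c.png

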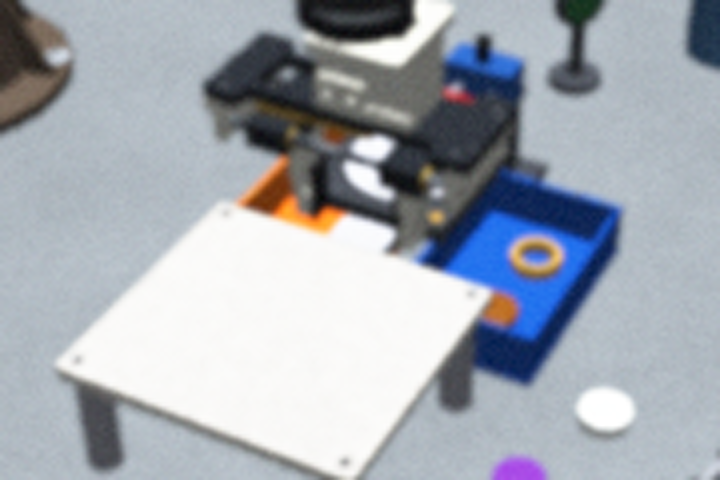

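View pics/l2.png

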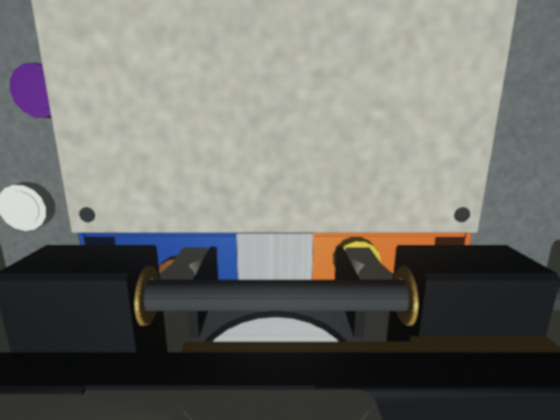

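The mirror is flat on the bridge. The bridge spans columns 237–313 (centre 275) and the mirror arc is centred at about 276, so it's centred. The cap is visible in the orange tray. I'll creep towards the stop now.

Emit:
send_rows(motion=[{"dx":-0.005,"dy":0,"dz":0,"ax":0,"ay":0,"az":0,"jaw":0.06},{"dx":-0.01,"dy":0,"dz":0,"ax":0,"ay":0,"az":0,"jaw":0.06},{"dx":-0.015,"dy":0,"dz":0,"ax":0,"ay":0,"az":0,"jaw":0.06},{"dx":-0.02,"dy":0,"dz":0,"ax":0,"ay":0,"az":0,"jaw":0.06},{"dx":-0.024,"dy":0,"dz":0,"ax":0,"ay":0,"az":0,"jaw":0.06},{"dx":-0.027,"dy":0,"dz":0,"ax":0,"ay":0,"az":0,"jaw":0.06},{"dx":-0.029,"dy":0,"dz":0,"ax":0,"ay":0,"az":0,"jaw":0.06},{"dx":-0.029,"dy":0,"dz":0,"ax":0,"ay":0,"az":0,"jaw":0.06}], grip_force=10)

```text
clock: 15.92
position: [0.5081, -0.0005, 0.1034]
tcp_rot: [2.422, -2.0, -0.003]
wrist_force: [-0.5, -0.2, 0.1]
grip_width: 0.06
```

```bash
python3 -c "
from w import *
shot('scene','n1')
i=cv2.imread('pics/n1.png')[160:220,250:330]; cv2.imwrite('pics/n1c.png',cv2.resize(i,None,fx=9,fy=9,interpolation=2))"
```

```text
t 15.93 tcp jig [[-0.4 43.5]] z 0.1034 toolx yaw rel jig -89.91 F [-0.49 -0.21  0.13] q [ 0.39  0.22 -0.52 -0.   -0.83 -0.19]
```

View pics/n1c.png

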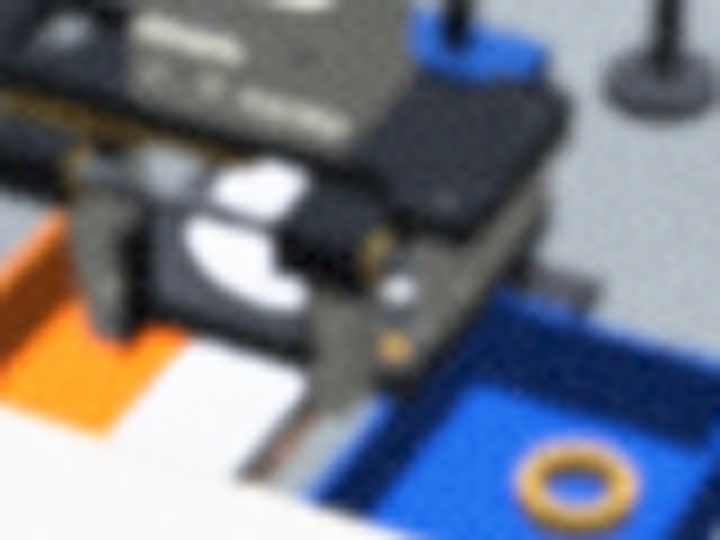

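Emit:
send_rows(motion=[{"dx":-0.001,"dy":0,"dz":0,"ax":0,"ay":0,"az":0,"jaw":0.06},{"dx":-0.002,"dy":0,"dz":0,"ax":0,"ay":0,"az":0,"jaw":0.06},{"dx":-0.003,"dy":0,"dz":0,"ax":0,"ay":0,"az":0,"jaw":0.06},{"dx":-0.004,"dy":0,"dz":0,"ax":0,"ay":0,"az":0,"jaw":0.06},{"dx":-0.005,"dy":0,"dz":0,"ax":0,"ay":0,"az":0,"jaw":0.06},{"dx":-0.005,"dy":0,"dz":0,"ax":0,"ay":0,"az":0,"jaw":0.06}], grip_force=10)

```text
clock: 16.73
position: [0.5071, 0.0045, 0.1034]
tcp_rot: [2.422, -2.0, -0.003]
wrist_force: [-0.0, -0.1, 0.2]
grip_width: 0.06
```

```bash
cat > f.py <<'E'
from w import *
F=[]
for k in range(8):
    s=r.get_state(); F.append(np.r_[s["wrist_force"][:2]/1.0]@ey); r.read_camera("scene")
print("jig",J(s["position"]).round(1),"t",s["clock"],"Fy mean",np.mean(F).round(2),"sd",np.std(F).round(2))
E
python3 f.py
```

```text
jig [[-0.2 48.5]] t 17.075 Fy mean -0.21 sd 0.35
```

Emit:
send_rows(motion=[{"dx":-0.001,"dy":0,"dz":0,"ax":0,"ay":0,"az":0,"jaw":0.06},{"dx":-0.002,"dy":0,"dz":0,"ax":0,"ay":0,"az":0,"jaw":0.06},{"dx":-0.003,"dy":0,"dz":0,"ax":0,"ay":0,"az":0,"jaw":0.06},{"dx":-0.004,"dy":0,"dz":0,"ax":0,"ay":0,"az":0,"jaw":0.06},{"dx":-0.004,"dy":0,"dz":0,"ax":0,"ay":0,"az":0,"jaw":0.06}], grip_force=10)

```text
clock: 17.75
position: [0.5065, 0.0082, 0.1034]
tcp_rot: [2.422, -2.0, -0.003]
wrist_force: [1.1, -3.7, -0.3]
grip_width: 0.06
```

```bash
python3 f.py
```

```text
jig [[-0.4 52.3]] t 18.1 Fy mean -4.91 sd 0.49
```

Contact: 4.9 N at rest, so the plunger is about 2–4 mm in. I'll add 3 mm.

Emit:
send_rows(motion=[{"dx":-0.001,"dy":0,"dz":0,"ax":0,"ay":0,"az":0,"jaw":0.06},{"dx":-0.002,"dy":0,"dz":0,"ax":0,"ay":0,"az":0,"jaw":0.06},{"dx":-0.003,"dy":0,"dz":0,"ax":0,"ay":0,"az":0,"jaw":0.06},{"dx":-0.003,"dy":0,"dz":0,"ax":0,"ay":0,"az":0,"jaw":0.06},{"dx":-0.003,"dy":0,"dz":0,"ax":0,"ay":0,"az":0,"jaw":0.06}], grip_force=10)

```text
clock: 18.77
position: [0.5059, 0.0107, 0.1034]
tcp_rot: [2.421, -2.0, -0.002]
wrist_force: [1.7, -7.0, -1.0]
grip_width: 0.0602
```

```bash
python3 f.py
```

```text
jig [[-0.4 54.9]] t 19.125 Fy mean -7.03 sd 0.27
```

Emit:
send_rows(motion=[{"dx":-0.001,"dy":0,"dz":0,"ax":0,"ay":0,"az":0,"jaw":0.06},{"dx":-0.002,"dy":0,"dz":0,"ax":0,"ay":0,"az":0,"jaw":0.06},{"dx":-0.002,"dy":0,"dz":0,"ax":0,"ay":0,"az":0,"jaw":0.06},{"dx":-0.002,"dy":0,"dz":0,"ax":0,"ay":0,"az":0,"jaw":0.06}], grip_force=10)

```text
clock: 19.68
position: [0.5056, 0.012, 0.1034]
tcp_rot: [2.42, -2.0, -0.001]
wrist_force: [3.3, -7.2, -0.7]
grip_width: 0.0602
```

```bash
python3 f.py; python3 -c "
from w import *
s,c,H,S,V=shot('wrist','o1')
m=(S<45)&(V>150)
for v in (215,225,232): print(np.where((S[v]<60)&(V[v]>140))[0][[0,-1]])
"
```

```text
jig [[-0.4 56.2]] t 20.025 Fy mean -8.37 sd 0.46
t 20.07 tcp jig [[-0.5 56.2]] z 0.1034 toolx yaw rel jig -89.93 F [ 2.48 -9.02 -1.4 ] q [ 0.41  0.21 -0.53  0.   -0.83 -0.22]
[236 313]
[236 312]
[ 77 472]
```

View pics/o1.png

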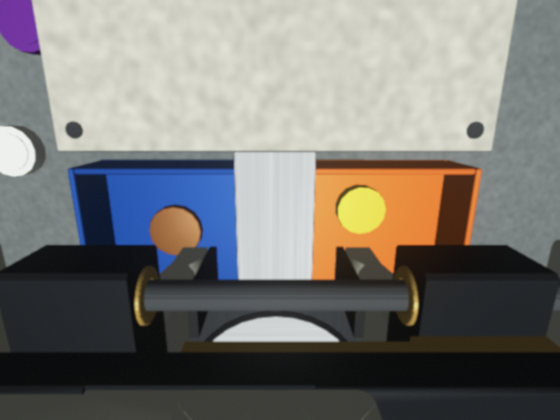

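The cap is flat in the orange tray at (361,211) and the bridge is centred at column 275. The plunger is estimated 4.5–7 mm in. I'll add about 2 mm so it's clearly past 4 mm.

Emit:
send_rows(motion=[{"dx":-0.001,"dy":0,"dz":0,"ax":0,"ay":0,"az":0,"jaw":0.06},{"dx":-0.002,"dy":0,"dz":0,"ax":0,"ay":0,"az":0,"jaw":0.06},{"dx":-0.0025,"dy":0,"dz":0,"ax":0,"ay":0,"az":0,"jaw":0.06},{"dx":-0.0025,"dy":0,"dz":0,"ax":0,"ay":0,"az":0,"jaw":0.06}], grip_force=10)

```text
clock: 20.62
position: [0.5053, 0.0135, 0.1035]
tcp_rot: [2.419, -1.999, 0.0]
wrist_force: [4.0, -9.7, -1.4]
grip_width: 0.06
```

```bash
python3 f.py
```

```text
jig [[-0.5 57.7]] t 20.975 Fy mean -10.03 sd 0.35
```

Force is 10 N, which puts the plunger about 6–8 mm in, roughly half-way. Now a slow release.

Emit:
send_rows(motion=[{"dx":-0.0006,"dy":0,"dz":0,"ax":0,"ay":0,"az":0,"jaw":0.06},{"dx":-0.0003,"dy":0,"dz":0,"ax":0,"ay":0,"az":0,"jaw":0.06},{"dx":0,"dy":0,"dz":0,"ax":0,"ay":0,"az":0,"jaw":0.06},{"dx":0.0003,"dy":0,"dz":0,"ax":0,"ay":0,"az":0,"jaw":0.06},{"dx":0.0006,"dy":0,"dz":0,"ax":0,"ay":0,"az":0,"jaw":0.06},{"dx":0.0009,"dy":0,"dz":0,"ax":0,"ay":0,"az":0,"jaw":0.06},{"dx":0.0012,"dy":0,"dz":0,"ax":0,"ay":0,"az":0,"jaw":0.06},{"dx":0.0015,"dy":0,"dz":0,"ax":0,"ay":0,"az":0,"jaw":0.06},{"dx":0.0018,"dy":0,"dz":0,"ax":0,"ay":0,"az":0,"jaw":0.06},{"dx":0.0021,"dy":0,"dz":0,"ax":0,"ay":0,"az":0,"jaw":0.06}], grip_force=10)

```text
clock: 22.28
position: [0.5057, 0.011, 0.1035]
tcp_rot: [2.419, -1.999, 0.001]
wrist_force: [2.1, -8.2, -0.3]
grip_width: 0.0603
```

Emit:
send_rows(motion=[{"dx":0,"dy":0,"dz":0,"ax":0,"ay":0,"az":0,"jaw":0.06},{"dx":0.0003,"dy":0,"dz":0,"ax":0,"ay":0,"az":0,"jaw":0.06},{"dx":0.0006,"dy":0,"dz":0,"ax":0,"ay":0,"az":0,"jaw":0.06},{"dx":0.0009,"dy":0,"dz":0,"ax":0,"ay":0,"az":0,"jaw":0.06},{"dx":0.0012,"dy":0,"dz":0,"ax":0,"ay":0,"az":0,"jaw":0.06},{"dx":0.0015,"dy":0,"dz":0,"ax":0,"ay":0,"az":0,"jaw":0.06},{"dx":0.0018,"dy":0,"dz":0,"ax":0,"ay":0,"az":0,"jaw":0.06},{"dx":0.0021,"dy":0,"dz":0,"ax":0,"ay":0,"az":0,"jaw":0.06},{"dx":0.0024,"dy":0,"dz":0,"ax":0,"ay":0,"az":0,"jaw":0.06},{"dx":0.0027,"dy":0,"dz":0,"ax":0,"ay":0,"az":0,"jaw":0.06}], grip_force=10)

```text
clock: 23.52
position: [0.5063, 0.0084, 0.1035]
tcp_rot: [2.419, -1.999, 0.001]
wrist_force: [1.1, -3.3, -0.5]
grip_width: 0.0601
```

```bash
python3 f.py
```

```text
jig [[-0.5 52.5]] t 23.875 Fy mean -3.38 sd 0.3
```

Emit:
send_rows(motion=[{"dx":0,"dy":0,"dz":0,"ax":0,"ay":0,"az":0,"jaw":0.06},{"dx":0.0003,"dy":0,"dz":0,"ax":0,"ay":0,"az":0,"jaw":0.06},{"dx":0.0006,"dy":0,"dz":0,"ax":0,"ay":0,"az":0,"jaw":0.06},{"dx":0.0009,"dy":0,"dz":0,"ax":0,"ay":0,"az":0,"jaw":0.06},{"dx":0.0012,"dy":0,"dz":0,"ax":0,"ay":0,"az":0,"jaw":0.06},{"dx":0.0015,"dy":0,"dz":0,"ax":0,"ay":0,"az":0,"jaw":0.06},{"dx":0.0018,"dy":0,"dz":0,"ax":0,"ay":0,"az":0,"jaw":0.06},{"dx":0.0021,"dy":0,"dz":0,"ax":0,"ay":0,"az":0,"jaw":0.06},{"dx":0.0024,"dy":0,"dz":0,"ax":0,"ay":0,"az":0,"jaw":0.06},{"dx":0.0027,"dy":0,"dz":0,"ax":0,"ay":0,"az":0,"jaw":0.06}], grip_force=10)

```text
clock: 25.18
position: [0.5068, 0.0058, 0.1035]
tcp_rot: [2.419, -1.999, 0.001]
wrist_force: [-0.1, -0.5, 0.2]
grip_width: 0.06
```

```bash
python3 f.py
```

```text
jig [[-0.5 49.8]] t 25.525 Fy mean -0.13 sd 0.57
```

Released: no force. I'll back off, rise and clear the view.

Emit:
send_rows(motion=[{"dx":0.0005,"dy":0,"dz":0,"ax":0,"ay":0,"az":0,"jaw":0.06},{"dx":0.001,"dy":0,"dz":0,"ax":0,"ay":0,"az":0,"jaw":0.06},{"dx":0.002,"dy":0,"dz":0,"ax":0,"ay":0,"az":0,"jaw":0.06},{"dx":0.005,"dy":0,"dz":0,"ax":0,"ay":0,"az":0,"jaw":0.06},{"dx":0.012,"dy":0,"dz":0,"ax":0,"ay":0,"az":0,"jaw":0.06},{"dx":0.022,"dy":0,"dz":0,"ax":0,"ay":0,"az":0,"jaw":0.06},{"dx":0.03,"dy":0,"dz":-0.03,"ax":0,"ay":0,"az":0,"jaw":0.06},{"dx":0.06,"dy":0,"dz":-0.07,"ax":0,"ay":0,"az":0,"jaw":0.06},{"dx":0.1,"dy":0,"dz":-0.09,"ax":0,"ay":0,"az":0,"jaw":0.06},{"dx":0.14,"dy":0,"dz":-0.09,"ax":0,"ay":0,"az":0,"jaw":0.06}], grip_force=10)

```text
clock: 26.82
position: [0.5346, -0.1332, 0.1961]
tcp_rot: [2.422, -2.0, 0.006]
wrist_force: [0.4, 0.2, -0.2]
grip_width: 0.06
```

Emit:
send_rows(motion=[{"dx":0.05,"dy":0,"dz":0,"ax":0,"ay":0,"az":0,"jaw":0.06},{"dx":0.1,"dy":0,"dz":0,"ax":0,"ay":0,"az":0,"jaw":0.06},{"dx":0.14,"dy":0,"dz":0,"ax":0,"ay":0,"az":0,"jaw":0.06},{"dx":0.16,"dy":0,"dz":0,"ax":0,"ay":0,"az":0,"jaw":0.06},{"dx":0.16,"dy":0,"dz":0,"ax":0,"ay":0,"az":0,"jaw":0.06},{"dx":0.16,"dy":0,"dz":0,"ax":0,"ay":0,"az":0,"jaw":0.06}], grip_force=10)

```text
clock: 27.58
position: [0.5645, -0.2898, 0.1965]
tcp_rot: [2.422, -2.0, 0.005]
wrist_force: [0.4, -0.2, -0.3]
grip_width: 0.0602
```

```bash
python3 - <<'E'
from w import *
s,c,H,S,V=shot('top','p1')
w=(S<45)&(V>150); w[:195]=0; w[280:]=0; w[:,:200]=0; w[:,300:]=0
for q in comps(w,500):
    uv=np.argwhere(q)[:,::-1].mean(0); print("white",q.sum(),uv.round(1),J(ray(c,uv,.106)).round(1))
m=(V<110)&(S<110); m[:190]=0;m[290:]=0;m[:,:231]=0;m[:,:310]&=True;m[:,310:]=0
q=max(comps(m,20),key=lambda a:a.sum()); P=J(ray(c,cont(q),.106)); cc,sz,an=cv2.minAreaRect(P.astype(np.float32)); print("dark rect",q.sum(),np.round(cc,1),np.round(sz,1),round(an,2))
print(sides(P,np.array([0,116.]),0,56,56,tol=9,endm=25))
m=((H<5)|(H>172))&(S>130)&(V>100); m[:225]=0;m[265:]=0;m[:,:215]=0;m[:,250:]=0
for q in comps(m,5): p=J(ray(c,np.argwhere(q)[:,::-1],.108)); print('red',q.sum(),p.mean(0).round(1),p.min(0).round(1),p.max(0).round(1))
i=cv2.imread('pics/p1.png')[160:310,190:400]; cv2.imwrite('pics/p1c.png',cv2.resize(i,None,fx=3.8,fy=3.8,interpolation=2))
shot('scene','p2')
i=cv2.imread('pics/p2.png')[150:270,180:360]; cv2.imwrite('pics/p2c.png',cv2.resize(i,None,fx=4,fy=4,interpolation=2))
E
```

```text
t 27.57 tcp jig [[   0.9 -251.3]] z 0.1965 toolx yaw rel jig -89.91 F [ 0.4  -0.17 -0.29] q [-0.17  0.32 -0.14  0.   -1.11  0.35]
white 987 [253.7 239.2] [[ -0.7 117.9]]
dark rect 874 [ -1.3 117.2] [113.1 110.6] 89.82
{'+x': (np.float64(52.5), np.float64(-0.08), 25), '-x': (np.float64(-55.4), np.float64(0.34), 25), '+y': (np.float64(55.7), np.float64(-1.29), 25), '-y': (np.float64(-51.6), np.float64(1.36), 24)}
red 43 [  0.2 175.8] [-23.5 173.3] [ 24.3 178.5]
t 27.62 tcp jig [[   1.1 -251. ]] z 0.1968 toolx yaw rel jig -89.88 F [-0.55 -0.1  -0.88] q [-0.17  0.32 -0.14  0.   -1.11  0.35]
```

View pics/p1c.png

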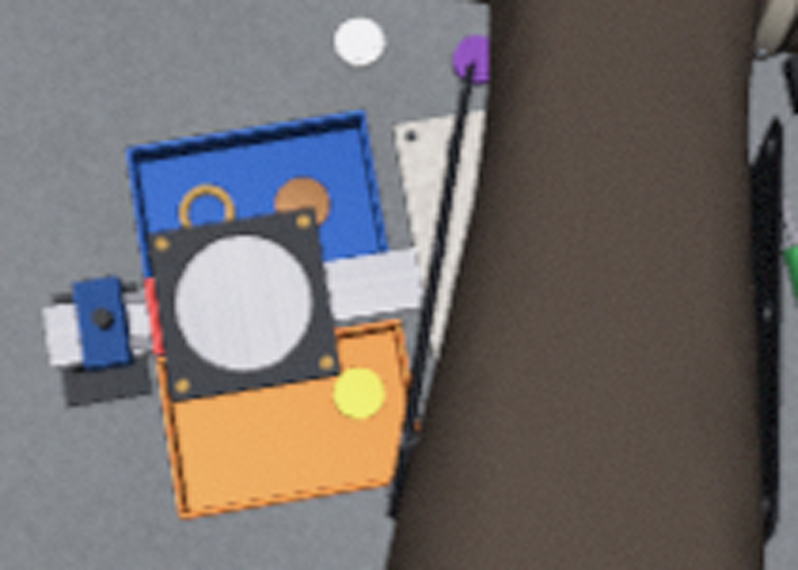

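View pics/p2c.png

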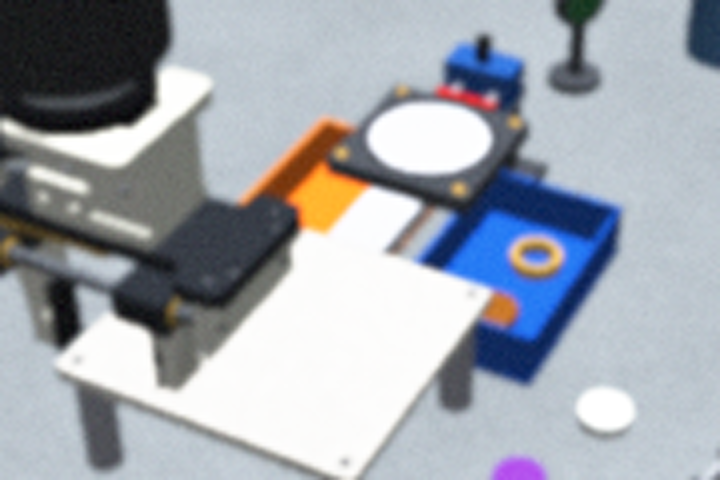

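The mirror lies flat at (-1, 117) mm, square, with the red plunger against its edge at crop (155,317). The cap is in the orange tray at crop (358,392). One last check on the cap's numbers, then I'll hand in.

```bash
python3 - <<'E'
from w import *
s,c,H,S,V=shot('top','q1')
m=(H>22)&(H<36)&(S>100)&(V>150); m[:240]=0;m[290:]=0;m[:,:230]=0;m[:,310:]=0
q=max(comps(m,15),key=lambda a:a.sum()); uv=np.argwhere(q)[:,::-1].mean(0); p=J(ray(c,uv,.016)); print('cap',q.sum(),p.round(1),'in tray frame',(p-[-75,100]).round(1))
w=(S<45)&(V>150); w[:195]=0; w[280:]=0; w[:,:200]=0; w[:,300:]=0
for q in comps(w,900):
    print("disc",J(ray(c,np.argwhere(q)[:,::-1].mean(0),.106)).round(1))
print(np.abs(s['qvel']).max()); r.job_done(); print("done")
E
```

```text
t 27.68 tcp jig [[   1.2 -250.9]] z 0.1969 toolx yaw rel jig -89.86 F [ 0.12 -0.39 -0.37] q [-0.17  0.32 -0.14  0.   -1.11  0.36]
cap 141 [[-63.9  50.9]] in tray frame [[ 11.1 -49.1]]
disc [[ -0.6 117.8]]
0.00382770363985401
the job is handed in; nothing more can be done
done
```

I finished both parts of the job and handed it in at about 27.7 s of the 72 s allowed. The hand-in reports no verdict, so the checks below are my own.

**What I did:**
- **Cap:** I pushed it off the bridge with closed fingers, and it dropped into the orange tray.
- **Mirror:** I squared and centred it with a two-finger sideways push on the dock. Then I slid it onto the bridge and against the stop with both fingers until the force read 10 N.
- **Release:** I backed the fingers off slowly at about 2.4 mm/s and moved the arm clear.

**Last checks:**
- **Cap:** it lies in the tray at (11, -49) mm in the tray's frame, inside the limits.
- **Mirror:** it lies flat, about 1 mm off the bridge's centre line and 117–118 mm past the seam. It is square to about 0.3° by its two side edges. The front and rear edges gave about -1.3° and +1.4°, but those fits are rough.
- **Plunger:** it was still against the mirror, sitting about 0.8 mm further in than at the start, in line with the expected spring-back. That is close to the camera's accuracy.
- **Arm:** the fingers showed no contact force after release.

**Disagreement:** how far the plunger was pressed in at the peak could only be inferred from force. The loading readings suggest 6–8 mm and the unloading ones 9–10 mm. Both are above the 4 mm needed and below the 12.5 mm limit.

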